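# Clamp a seal stone with the star wheel

### The job

Stand the tall square seal stone upright and square between the two jaws of the engraving vise, setting it down gently on the bed. Then gently turn the star wheel clockwise, pushing one spoke after another with the side of the gripper, until the stone is pinched firmly against the far jaw: stop when the wheel takes about one and two-thirds times its free-running push, since the soft stone cracks if it is overtightened. Leave the stone clamped and everything else where it is.

Things in the scene. Friction and masses are not known exactly. Their poses are not given: they have to be found in the camera images.
- stone: tall square marble seal blank, 30 x 30 mm, 60 mm tall, about 0.15 kg, standing upright on the table; the only square-section one. Origin at the centre of its underside, z up, x and y square to its side faces (all four sides alike)
- vise: low engraving vise fixed to the table: steel bed 300 x 80 mm, its top 20 mm above the table. Origin: centre of the bed's underside, at table height; own x runs along the bed from the star wheel to the far jaw, z up. The stone stands on the bed between the jaws, centred on y = 0 (within 10 mm). Wheel housing: x -100 to -40 mm, 50 mm wide, up to 60 mm above the table
- bed_mark (a point): point on the bed's top (20 mm above the table) on the centre line at x = 105 mm of the vise, axes parallel to the vise's. The far jaw, a block 60 mm wide, 30 mm long and up to 50 mm above the table, is locked anew each time with its clamping face (looking along the vise's -x) 0 to 10 mm beyond this point; its place is not measured
- jaw: moving jaw: block 56 mm wide, 25 mm long, up to 50 mm above the table; origin at the foot of its clamping face (looks along the vise's +x), on the centre line, 20 mm above the table. It starts at x = 54 to 63 mm of the vise; the wheel drives it 10 mm per rad towards the far jaw, through a stiff spring. Pinch to overtight is only about 2 mm of drive: feel for it, the pose readings are too coarse
- wheel_axis (a point): point on the star wheel's vertical axis at the height of the spokes' centre line, 85 mm above the table (x = -70 mm, y = 0 of the vise, axes parallel to the vise's). The steel hub is 32 mm in diameter and reaches 104 mm above the table. Five level round spokes, 72 degrees apart, 8 mm thick, end in 14 mm black balls
- spoke_end (a point): centre of the ball at the end of one of the five spokes, 75 mm from the axis and 85 mm above the table; its x points outward along that spoke. Room for a finger between and below the spokes: only the housing (60 mm high), the jaw (50 mm) and the bed (20 mm) lie under them
- wheel (a joint): turn of the wheel in rad, growing clockwise from above, which closes the jaw; at 0 the spoke of spoke_end points along the vise's +x. Starts at 0.9 to 1.8. Stays where left. Friction 0.40 N m: about 6.5 N of push at 62 mm from the axis runs it free; once the stone is pinched, each newton of squeeze adds 0.01 N m. Right: 15 to 45 N, best 28 N (0.68 N m, 11 N at 62 mm); over 60 N it cracks
- round_stone: round marble seal blank, 30 mm diameter, 56 mm tall, standing; origin at the centre of its underside. Not the one to clamp; leave alone
- low_stone: low oblong marble seal blank, 42 x 22 x 30 mm (x, y, z), lying; origin at the centre of its underside. Leave alone
- paint_jar: small capped paint jar, 38 mm diameter, 52 mm tall; origin at the centre of its underside. Leave alone
- glue_bottle: white glue bottle, 42 mm diameter, 100 mm tall; origin at the centre of its underside. Leave alone
- paste_tin: flat round tin, 66 mm diameter, 26 mm tall; origin at the centre of its underside. Leave alone
- brush: paint brush lying on the table along its own x; leave alone
- mallet: small wooden mallet lying on the table, handle 150 mm, head 60 mm long and 40 mm thick; leave alone
There are look-alikes about, which are no part of the job. Leave any blue look-alike of the stone alone.

How it is judged:
By the outcome, as a careful person would: the job done as asked, in the order asked, and still so for the second after the job is handed in, with the robot touching nothing.
It also fails if it takes over 72 s, if anything falls off the work surface, if the arm or the gripper's body presses on something with over 40 N, if the wrist force passes 120 N, or if a joint passes its speed limit or range.

### The arm

A 6-joint arm with a two-finger parallel gripper is mounted at the origin on the work surface. World frame = base frame: x ahead of the robot, y to its left, z up, the work surface at z = 0. Lengths are in m, angles in rad, forces in N, time in s.
With the tool pointing down it reaches from about 0.35 to 0.775 m from the base axis. Payload 7.3 kg.
Tool frame: the origin (TCP) lies at the very end of the fingers, on their centre line; the grasp point (between the pads) lies 19 mm behind it; z points along the fingers, y is the direction in which the jaws open and shut (so a half turn about z gives the same grasp; the last joint's range is limited). The gripper opens to 92 mm and grips with 3 to 60 N. Pads are 19 mm wide; open, the fingers measure 130 mm over their backs; the gripper's body (75 mm by 190 mm) begins 47 mm behind the grasp point.
Start: joints at [-1.405, 0.342, 1.524, -0, 1.275, -0.146], TCP at [0.161, -0.5, 0.227] pointing down, gripper open.
Joint ranges: [-2.53, 2.53], [-0.77, 2.02], [0.04, 2.7], [-1, 4.14], [0.28, 2.66], [-3.11, 3.11]. Speed limits (rad/s): [2.57, 2.57, 3.14, 3.14, 3.14, 3.14].

### API

Orientations are given as [roll, pitch, yaw] about the fixed x, y, z axes, in that order (R = Rz(yaw) Ry(pitch) Rx(roll)).
In Python, from cell import robot gives the robot as it stands.
- The arm moves only by the tool apply_moves, never from a script. Its argument "plan" is a list of rows, each an object of numbers: "tx", "ty", "tz": the shift along the tool's x, y, z in m; "yaw": the turn about the tool's z in rad; "grip": the opening, from -1 (shut) to 1 (fully open), so that 0 is half open. In form: [{"tx": .., "ty": .., "tz": .., "yaw": .., "grip": ..}, ...]. A call has 1 to 8 rows; each row is the pose to reach, as a shift and turn from the pose commanded when the call began, along the tool's axes at that moment; what a row does not reach only later rows make up. A row lasts 1/8 s, in which the tool goes at most 62.5 mm and 10.7 degrees, less where a joint would pass 70% of its speed; a pose out of reach is approached as far as the arm can. A call with a gripper value outside its range is refused whole. The fingers move at their own pace and stop on an object; "force" is the grip in N (left out, the last holds). Time passes only in rows, so rows that repeat a pose let the fingers close. It gives the time, the measured TCP pose, the force and the opening at its end, in the units of the state.
- robot.observe(): the state, without advancing time (a new reading comes with each control period).
- robot.read_camera(name): name is "side" or "top"; returns (picture, depth): 400x640x3 uint8, red, green, blue; 400x640 float32, m along the optical axis (not along the pixel's ray), 0 where there is no reading.
- robot.get_calibration(name): a dict with "camera_matrix" (3x3 intrinsics, pixels), "R" (3x3) and "t" (3): a world point X has camera coordinates R X + t. Camera axes: x right, y down, z forward; pixel columns grow to the right and rows downward; lengths in m; the calibration is good to about 2 mm. A picture is of the moment at which its call begins. get_calibration takes no time and is no camera call.
- robot.hand_in(): hands the job in, once; it reports no verdict.
Trained networks look in the newest picture that a camera, given by its name, has taken for a name from the list of things; names that differ only in an ending like _2 or _b are one class to them, and where a whole thing is asked for, a point or a joint stands for the part that bears it (a point fixed in the world has none). Each returns a list of dicts, best first, with "confidence" (0 to 1); they miss things now and then, are a little off and sometimes report something else, mostly with a low value. They report only what shows in the picture. A call takes as long as a camera call. They do not tell look-alikes from the thing itself.
- robot.outline_of(label, camera): "region" (400x640 bool, what is visible of it) and "pixel" ([row, column] in pixels, amid what is visible of it).
- robot.tip_of(label, camera): "pixel" ([row, column] in pixels: a listed point, or the origin of a listed thing).
The state is a dict: "time": time; "qpos": joint angles; "qvel": joint speeds; "joint_efforts": joint torques, N m; "tool_pos": TCP position; "tool_rot": TCP orientation; "contact_force": force on the tool from outside, world axes, zero at the start; "torque": the same for the moment, N m; "opening": finger opening in m.
Only numpy, scipy, OpenCV 4.12 (cv2) and the standard library are available. Lean on these libraries where they do the work, as an engineer would, in place of code of your own. Each camera call takes 0.05 s, during which the arm holds its last target.

## Working session

There is one attempt and no reset: what is moved stays moved. The work goes in short steps, Python scripts to look and compute and a tool call to move; the robot and the scene stay as the last step left them, time stands still between calls to the robot, and variables do not carry over. Pictures are saved under pics/ and viewed, and the job is handed in when it is done.

Besides the shell and the picture viewer there is one more tool, called after ">>>" as name(argument=value, ...) on one line, values as JSON. apply_moves: Moves the arm, as the interface text tells. Its arguments: {"type":"object","properties":{"plan":{"type":"array","items":{"type":"object","properties":{"tx":{"type":"number"},"ty":{"type":"number"},"tz":{"type":"number"},"yaw":{"type":"number"},"grip":{"type":"number"}}}},"force":{"type":"number"}},"required":["plan"]}

```bash
ls; mkdir -p pics; python3 - <<'E'
from cell import robot
import cv2,numpy as np
s=robot.observe(); print({k:np.round(v,3) for k,v in s.items()})
for c in ("side","top"):
    p,d=robot.read_camera(c); np.savez(f"{c}0.npz",p=p,d=d); cv2.imwrite(f"pics/{c}0.png",p[:,:,::-1])
    k=robot.get_calibration(c); print(c,np.round(k["camera_matrix"],1).tolist(),np.round(k["R"],4).tolist(),np.round(k["t"],4))
E
```

```text
pics
{'time': np.float64(0.0), 'qpos': array([-1.405,  0.343,  1.525, -0.   ,  1.275, -0.146]), 'qvel': array([ 0.001,  0.001,  0.   , -0.001,  0.001, -0.001]), 'joint_efforts': array([  0.   , -43.125, -24.422,   0.072,   0.056,  -0.   ]), 'tool_pos': array([ 0.161, -0.499,  0.226]), 'tool_rot': array([-3.14 , -0.   ,  0.312]), 'contact_force': array([0.388, 0.668, 1.002]), 'torque': array([-0.018,  0.011,  0.03 ]), 'opening': np.float64(0.092)}
side [[362.6, 0.0, 318.3], [0.0, 362.6, 198.5], [0.0, 0.0, 1.0]] [[-0.9957, -0.0917, -0.0123], [-0.043, 0.5765, -0.816], [0.082, -0.8119, -0.578]] [0.5858 0.1083 1.0304]
top [[446.7, 0.0, 323.5], [0.0, 446.7, 199.0], [0.0, 0.0, 1.0]] [[0.0298, -0.9996, -0.003], [-0.987, -0.0289, -0.158], [0.1578, 0.0077, -0.9874]] [-0.0617  0.5721  1.2376]
```

View pics/side0.png

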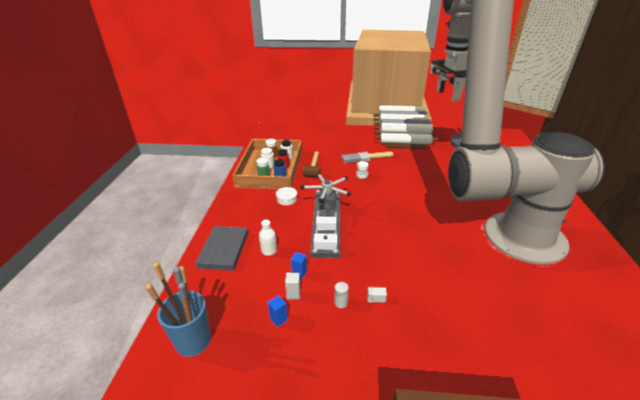

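View pics/top0.png

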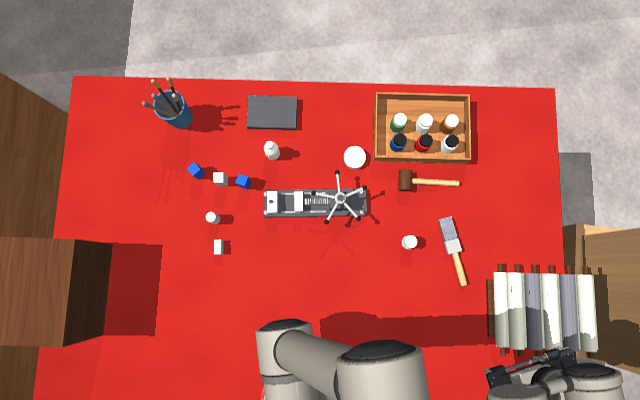

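The side view shows white stone candidates at (col, row) (292,286), (341,295) and (377,295), with blue look-alikes at (299,265) and (278,311). In the top view the square white one is at (220,178), between blue ones at (196,170) and (243,181). The round one is at (212,217) and the low one at (218,247). The vise lies at about (265–368,202), with the wheel at (340,198).

```bash
cat > h.py <<'E'
import numpy as np,cv2
from cell import robot
def cal(c):
    k=robot.get_calibration(c); return np.array(k["camera_matrix"]),np.array(k["R"]),np.array(k["t"])
def onplane(c,row,col,z):
    K,R,t=cal(c); d=R.T@np.linalg.inv(K)@np.array([col,row,1.]); o=-R.T@t
    return o+d*(z-o[2])/d[2]
def cloud(c,d):
    K,R,t=cal(c); v,u=np.mgrid[:400,:640]
    X=np.stack([(u-K[0,2])/K[0,0]*d,(v-K[1,2])/K[1,1]*d,d],-1)
    return (X-t)@R
def proj(c,X):
    K,R,t=cal(c); p=K@(R@np.asarray(X,float)+t); return p[:2]/p[2]
E
python3 - <<'E'
from h import *
for c in ("top","side"):
    for l in ("stone",):
        for r in robot.outline_of(l,c)[:5]: print(c,l,round(r["confidence"],2),np.round(r["pixel"],1),r["region"].sum())
    for l,z in (("stone",0),("vise",0),("bed_mark",.02),("jaw",.02),("wheel_axis",.085),("spoke_end",.085)):
        for r in robot.tip_of(l,c)[:5]: print(c,l,round(r["confidence"],2),np.round(r["pixel"],1),np.round(onplane(c,*r["pixel"],z),4))
for c in ("top","side"):
    f=np.load(f"{c}0.npz"); p=f["p"]
    if c=="top": a=p[130:270,170:390]; 
    else: a=p[150:340,240:400]
    cv2.imwrite(f"pics/{c}crop.png",cv2.resize(a,None,fx=3.1,fy=3.1,interpolation=cv2.INTER_CUBIC)[:,:,::-1])
E
```

```text
top stone 0.54 [169.6 196.4] 139
top stone 0.49 [178.1 221.7] 185
top stone 0.46 [181.2 243.3] 162
top stone 0.33 [244.3 220.5] 141
top stone 0.74 [159.1 354.8] [ 0.7056 -0.1354  0.    ]
top stone 0.61 [181.7 246.1] [0.6266 0.1887 0.    ]
top stone 0.53 [175.8 199.1] [0.6405 0.3308 0.    ]
top stone 0.46 [180.5 225.4] [0.6285 0.2509 0.    ]
top stone 0.29 [175.4 335.7] [ 0.6537 -0.0791  0.    ]
top vise 0.66 [205.  316.4] [ 0.5623 -0.0241  0.    ]
top bed_mark 0.81 [205.4 279.7] [0.5551 0.0827 0.02  ]
top jaw 0.6 [197.8 298.4] [0.5792 0.0289 0.02  ]
top wheel_axis 0.86 [196.4 340. ] [ 0.576 -0.091  0.085]
top spoke_end 0.94 [175.5 339.4] [ 0.6354 -0.0879  0.085 ]
side stone 0.85 [310.5 274. ] 478
side stone 0.72 [282.5 291.4] 358
side stone 0.72 [260.1 300.8] 289
side stone 0.73 [291.6 289.5] [0.6352 0.2511 0.    ]
side stone 0.68 [320.3 279.7] [0.6444 0.3337 0.    ]
side stone 0.61 [272.5 301.3] [0.6148 0.1871 0.    ]
side vise 0.94 [224.9 326.4] [ 0.5648 -0.0086  0.    ]
side bed_mark 0.62 [243.5 324.1] [0.5634 0.0953 0.02  ]
side bed_mark 0.58 [175.  313.2] [ 0.6297 -0.256   0.02  ]
side jaw 0.63 [227.5 325.8] [0.5638 0.0274 0.02  ]
side wheel_axis 0.81 [185.7 324.4] [ 0.577  -0.0918  0.085 ]
side spoke_end 0.92 [186. 302.] [ 0.6449 -0.0852  0.085 ]
```

View pics/topcrop.png

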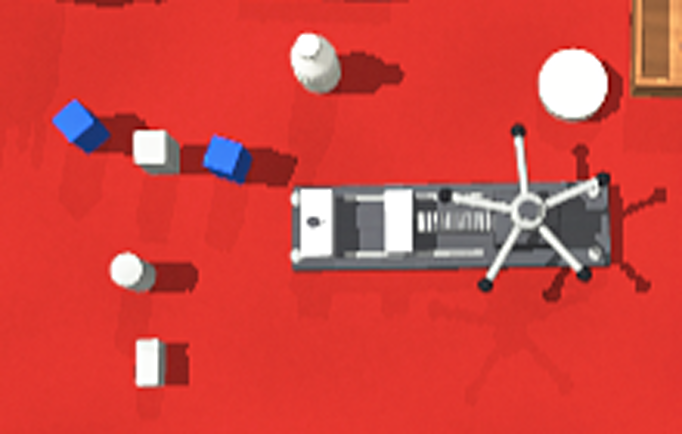

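View pics/sidecrop.png

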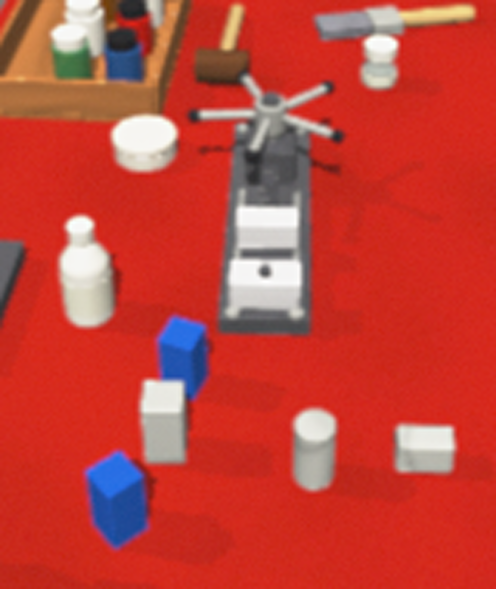

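The crops confirm it. The white square-section tall block at top (220,178), side (292,286) is the stone. The blue ones at top (196,170) and (243,181) are look-alikes, and the round and low stones are clearly different. Next I'll measure from depth.

```bash
python3 - <<'E'
from h import *
for c in ("top","side"):
    f=np.load(f"{c}0.npz"); p=f["p"].astype(int); d=f["d"]; X=cloud(c,d); ok=d>0
    def rep(n,m):
        P=X[m]; 
        if len(P)<5: print(c,n,len(P)); return
        r=cv2.minAreaRect((P[:,:2]*1000).astype(np.float32)); print(c,n,len(P),"c",np.round(r[0],1),"size",np.round(r[1],1),"ang",round(r[2],1),"z",np.round(np.percentile(P[:,2],[5,50,95]),4),"mean",np.round(P.mean(0),4))
    white=(p.min(-1)>120)
    print(c,"table z",np.median(X[200:260,420:440,2]) )
    m=ok&(abs(X[...,0]-.63)<.05)&(abs(X[...,1]-.25)<.028)&white
    rep("stone top",m&(X[...,2]>.053)&(X[...,2]<.07)); rep("stone all",m&(X[...,2]>.01))
    m=ok&(abs(X[...,0]-.57)<.06)&(X[...,1]>-.0)&(X[...,1]<.16)
    t=m&(X[...,2]>.042)&(X[...,2]<.06)
    rep("farjaw",t&(X[...,1]>.08)); rep("jaw",t&(X[...,1]<.06)&(X[...,1]>-.02))
    m=ok&(abs(X[...,0]-.57)<.06)&(X[...,1]>-.2)&(X[...,1]<.16)
    rep("bed",m&(X[...,2]>.012)&(X[...,2]<.035))
    m=ok&(np.hypot(X[...,0]-.576,X[...,1]+.091)<.12)
    rep("spokes",m&(X[...,2]>.07)&(X[...,2]<.095))
    blk=m&(p.max(-1)<70)&(X[...,2]>.07)&(X[...,2]<.1)
    n,l=cv2.connectedComponents(blk.astype(np.uint8))
    for i in range(1,n): 
        P=X[l==i]; q=P.mean(0); print("  ball",len(P),np.round(q,4),"r",round(np.hypot(q[0]-.576,q[1]+.091),4),"ang",round(np.degrees(np.arctan2(q[1]+.091,q[0]-.576)),1))
    h=m&(X[...,2]>.097)&(X[...,2]<.11)&(np.hypot(X[...,0]-.576,X[...,1]+.091)<.03); rep("hub",h)
E
```

```text
top table z 0.0009790783252382025
top stone top 112 c [626.9 258.6] size [29.8 30.2] ang 1.7 z [0.0563 0.0605 0.0638] mean [0.6271 0.2591 0.0603]
top stone all 118 c [626.9 258.6] size [29.8 30.2] ang 1.7 z [0.0533 0.0603 0.0636] mean [0.6265 0.2588 0.0597]
top farjaw 227 c [562.9 102.3] size [59.  28.6] ang 2.9 z [0.0455 0.0507 0.0567] mean [0.5625 0.1022 0.0508]
top jaw 186 c [566.8  20.9] size [55.7 37.3] ang 2.1 z [0.0458 0.0507 0.0545] mean [0.5667 0.0267 0.0504]
top bed 1689 c [569.3 -20.1] size [ 81.2 299.9] ang 2.7 z [0.0164 0.021  0.0263] mean [ 0.5648 -0.0191  0.0211]
top spokes 374 c [574.4 -95.9] size [153.4 147.2] ang 25.7 z [0.0842 0.0896 0.0933] mean [ 0.5703 -0.0905  0.0893]
  ball 10 [ 0.644  -0.0796  0.093 ] r 0.0689 ang 9.5
  ball 13 [ 0.6023 -0.1574  0.0902] r 0.0714 ang -68.4
  ball 13 [ 0.5841 -0.0161  0.091 ] r 0.0754 ang 83.8
  ball 12 [ 0.517  -0.1421  0.0911] r 0.0781 ang -139.1
  ball 13 [ 0.5041 -0.0549  0.0915] r 0.0804 ang 153.3
top hub 85 c [571.6 -90.4] size [29.  30.8] ang 23.2 z [0.0977 0.1006 0.107 ] mean [ 0.5719 -0.0899  0.1015]
side table z -0.00
[... 308 characters left out ...]
34 0.0495 0.0548] mean [0.5593 0.1074 0.0492]
side jaw 150 c [564.8  21.9] size [53.4 39.1] ang 3.3 z [0.0427 0.0492 0.0514] mean [0.5636 0.0295 0.0485]
side bed 952 c [565.2 -15.8] size [ 80.  297.5] ang 2.6 z [0.017  0.0202 0.0319] mean [0.5633 0.023  0.0214]
side spokes 297 c [569.2 -79.7] size [143.8 151.3] ang 78.4 z [0.0761 0.0873 0.0916] mean [ 0.5679 -0.0827  0.0863]
  ball 1 [ 0.6022 -0.1536  0.0916] r 0.0678 ang -67.2
  ball 3 [ 0.6434 -0.0745  0.0885] r 0.0694 ang 13.8
  ball 4 [ 0.503  -0.0493  0.0891] r 0.084 ang 150.3
  ball 15 [ 0.5815 -0.0121  0.0872] r 0.0791 ang 86.0
side hub 41 c [570.3 -87.5] size [27.1 23.8] ang 3.0 z [0.0973 0.1001 0.1043] mean [ 0.5682 -0.0864  0.1005]
```

>>> apply_moves(plan=[{"tx":0.045,"ty":-0.039,"tz":0,"yaw":-0.09},{"tx":0.09,"ty":-0.077,"tz":0,"yaw":-0.18},{"tx":0.135,"ty":-0.116,"tz":0,"yaw":-0.27},{"tx":0.18,"ty":-0.154,"tz":0,"yaw":-0.36},{"tx":0.225,"ty":-0.193,"tz":0,"yaw":-0.45},{"tx":0.27,"ty":-0.232,"tz":0,"yaw":-0.54},{"tx":0.315,"ty":-0.27,"tz":0,"yaw":-0.63},{"tx":0.36,"ty":-0.309,"tz":0,"yaw":-0.72}])

```text
schema error: expected keys tx, ty, tz, yaw, grip
```

```bash
cat >> h.py <<'E'
def delta(goal,yaw=None):
    s=robot.observe(); y=s["tool_rot"][2]; d=np.asarray(goal)-s["tool_pos"]
    tx=np.array([np.cos(y),np.sin(y),0]);ty=np.array([np.sin(y),-np.cos(y),0])
    print("t",round(float(s["time"]),2),"pos",np.round(s["tool_pos"],4),"rot",np.round(s["tool_rot"],4),"F",np.round(s["contact_force"],2),"open",round(float(s["opening"]),4))
    print("tx %.4f ty %.4f tz %.4f"%(d@tx,d@ty,-d[2]), "" if yaw is None else "yaw %.4f"%-(yaw-y))
E
python3 - <<'E'
from h import *
delta([.6255,.259,.13],np.radians(92.7))
E
```

```text
t 0.8 pos [ 0.1611 -0.4997  0.2268] rot [3.1414 0.     0.3117] F [-1.29  0.82  0.18] open 0.0912
tx 0.6748 ty -0.5797 tz 0.0968 yaw -1.3062
```

>>> apply_moves(plan=[{"tx":0.045,"ty":-0.039,"tz":0,"yaw":-0.09,"grip":1},{"tx":0.09,"ty":-0.077,"tz":0,"yaw":-0.18,"grip":1},{"tx":0.135,"ty":-0.116,"tz":0,"yaw":-0.27,"grip":1},{"tx":0.18,"ty":-0.154,"tz":0,"yaw":-0.36,"grip":1},{"tx":0.225,"ty":-0.193,"tz":0,"yaw":-0.45,"grip":1},{"tx":0.27,"ty":-0.232,"tz":0,"yaw":-0.54,"grip":1},{"tx":0.315,"ty":-0.27,"tz":0,"yaw":-0.63,"grip":1},{"tx":0.36,"ty":-0.309,"tz":0,"yaw":-0.72,"grip":1}])

```text
time: 1.8
tool_pos: [0.4098, -0.0935, 0.2271]
tool_rot: [3.14, 0.0, 1.035]
contact_force: [0.3, -0.9, -0.6]
opening: 0.0917
```

```bash
python3 - <<'E'
from h import *
delta([.6255,.259,.13],np.radians(92.7))
E
```

```text
t 1.8 pos [ 0.4098 -0.0935  0.2271] rot [3.1403 0.     1.0346] F [ 0.31 -0.91 -0.59] open 0.0917
tx 0.4132 ty 0.0053 tz 0.0971 yaw -0.5833
```

>>> apply_moves(plan=[{"tx":0.055,"ty":0.001,"tz":0,"yaw":-0.08,"grip":1},{"tx":0.11,"ty":0.001,"tz":0,"yaw":-0.16,"grip":1},{"tx":0.165,"ty":0.002,"tz":0,"yaw":-0.24,"grip":1},{"tx":0.22,"ty":0.003,"tz":0,"yaw":-0.32,"grip":1},{"tx":0.275,"ty":0.004,"tz":0.01,"yaw":-0.4,"grip":1},{"tx":0.33,"ty":0.004,"tz":0.03,"yaw":-0.48,"grip":1},{"tx":0.38,"ty":0.005,"tz":0.06,"yaw":-0.55,"grip":1},{"tx":0.413,"ty":0.005,"tz":0.09,"yaw":-0.583,"grip":1}])

```text
time: 2.8
tool_pos: [0.626, 0.2589, 0.1354]
tool_rot: [3.141, -0.0, 1.618]
contact_force: [0.1, -0.6, 0.3]
opening: 0.0919
```

```bash
python3 - <<'E'
from h import *
delta([.6255,.259,.021],np.radians(92.7))
p,d=robot.read_camera("side"); cv2.imwrite("pics/s1.png",p[:,:,::-1])
p,d=robot.read_camera("top"); a=cv2.resize(p[100:300,150:400],None,fx=3,fy=3); cv2.imwrite("pics/t1.png",a[:,:,::-1])
E
```

```text
t 2.8 pos [0.626  0.2589 0.1354] rot [ 3.1411e+00 -2.0000e-04  1.6175e+00] F [ 0.1  -0.62  0.26] open 0.0919
tx 0.0001 ty -0.0005 tz 0.1144 yaw -0.0004
```

View pics/s1.png

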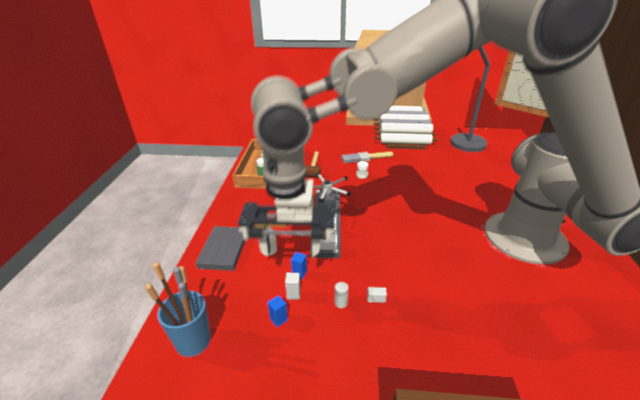

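View pics/t1.png

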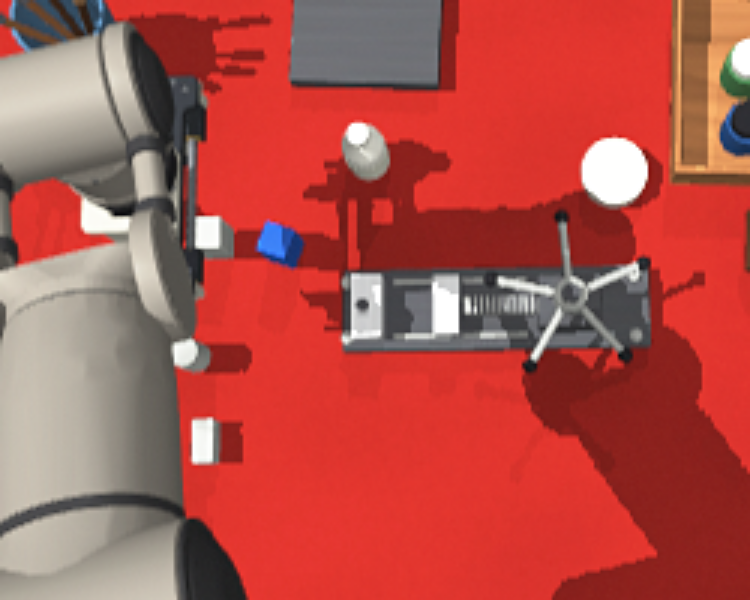

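The gripper hovers over the stone, at top (207,233) in the crop, with its opening across the vise. The round stone at (190,353) is near the lower finger, so I'll check clearances.

```bash
python3 - <<'E'
from h import *
for c,px in (("top",(216,212)),("top",(152,270)),("top",(168,196)),("top",(181,243))): print(onplane(c,*px,.058))
f=np.load("top0.npz"); X=cloud("top",f["d"]); 
for a,b in ((.55,.27),):
    m=(X[...,2]>.045)&(X[...,2]<.065)&(abs(X[...,0]-a)<.04)&(abs(X[...,1]-b)<.04); P=X[m]; print(P.min(0),P.max(0))
E
```

```text
[0.51376806 0.26872704 0.058     ]
[0.70479382 0.11376192 0.058     ]
[0.6512411  0.32441083 0.058     ]
[0.61710136 0.18691004 0.058     ]
[0.51029285 0.25895659 0.04605291] [0.5280943  0.28683716 0.06146494]
```

>>> apply_moves(plan=[{"tx":0,"ty":0,"tz":0.03,"yaw":0,"grip":0.5},{"tx":0,"ty":0,"tz":0.06,"yaw":0,"grip":0.5},{"tx":0,"ty":0,"tz":0.085,"yaw":0,"grip":0.5},{"tx":0,"ty":0,"tz":0.105,"yaw":0,"grip":0.5},{"tx":0,"ty":0,"tz":0.114,"yaw":0,"grip":0.5},{"tx":0,"ty":0,"tz":0.114,"yaw":0,"grip":0.5}], force=20)

```text
time: 3.65
tool_pos: [0.6252, 0.2565, 0.0227]
tool_rot: [-3.141, 0.0, 1.615]
contact_force: [0.5, 0.1, -0.1]
opening: 0.0687
```

>>> apply_moves(plan=[{"tx":0,"ty":0,"tz":0,"yaw":0,"grip":0},{"tx":0,"ty":0,"tz":0,"yaw":0,"grip":-0.2},{"tx":0,"ty":0,"tz":0,"yaw":0,"grip":-0.5},{"tx":0,"ty":0,"tz":0,"yaw":0,"grip":-0.6},{"tx":0,"ty":0,"tz":0,"yaw":0,"grip":-0.6},{"tx":0,"ty":0,"tz":0,"yaw":0,"grip":-0.6}])

```text
time: 4.4
tool_pos: [0.6253, 0.2567, 0.0229]
tool_rot: [3.141, 0.0, 1.615]
contact_force: [-0.3, -0.0, 0.6]
opening: 0.0302
```

>>> apply_moves(plan=[{"tx":0,"ty":0,"tz":-0.02,"yaw":0,"grip":-0.6},{"tx":0,"ty":0,"tz":-0.05,"yaw":0,"grip":-0.6},{"tx":0,"ty":0,"tz":-0.08,"yaw":0,"grip":-0.6},{"tx":0,"ty":0,"tz":-0.1,"yaw":0,"grip":-0.6},{"tx":0,"ty":0,"tz":-0.1,"yaw":0,"grip":-0.6}])

```text
time: 5.03
tool_pos: [0.6264, 0.2571, 0.1257]
tool_rot: [3.137, -0.001, 1.615]
contact_force: [0.1, 0.8, -1.9]
opening: 0.0301
```

```bash
python3 - <<'E'
from h import *
for col in (277.1,277.7,293.9,294): print(onplane("top",202,col,.05))
f=np.load("top0.npz"); X=cloud("top",f["d"])
# height profile along row 200..208
for r in (197,203,208): print([(u,int(1000*X[r,u,1]),int(1000*X[r,u,2])) for u in range(262,308)])
delta([.5615,.072,.125],np.radians(92.7))
p,d=robot.read_camera("side"); X=cloud("side",d)
m=(abs(X[...,0]-.6255)<.03)&(abs(X[...,1]-.257)<.05)&(X[...,2]>.09)&(X[...,2]<.135)&(p.min(-1)>100)
P=X[m]; print(len(P),np.percentile(P,[1,50,99],axis=0))
cv2.imwrite("pics/s2.png",cv2.resize(p[150:350,200:450],None,fx=3,fy=3)[:,:,::-1])
E
```

```text
[0.56038606 0.08736745 0.05      ]
[0.56043635 0.08565198 0.05      ]
[0.56179415 0.03933959 0.05      ]
[0.56180253 0.03905374 0.05      ]
[(262, 138, -1), (263, 136, -2), (264, 129, 24), (265, 126, 21), (266, 123, 21), (267, 117, 49), (268, 113, 51), (269, 111, 46), (270, 108, 47), (271, 105, 46), (272, 102, 51), (273, 100, 46), (274, 96, 49), (275, 93, 50), (276, 91, 48), (277, 89, 39), (278, 88, 23), (279, 85, 21), (280, 82, 19), (281, 79, 22), (282, 76, 24), (283, 74, 16), (284, 71, 19), (285, 68, 20), (286, 65, 23), (287, 62, 21), (288, 59, 24), (289, 56, 19), (290, 53, 20), (291, 50, 18), (292, 47, 23), (293, 44, 22), (294, 39, 49), (295, 36, 46), (296, 33, 53), (297, 31, 50), (298, 27, 56), (299, 25, 50), (300, 22, 49), (301, 19, 47), (302, 16, 50), (303, 14, 32), (304, 12, 24), (305, 9, 17), (306, 6, 22), (307, 3, 20)]
[(262, 137, 1), (263, 134, 3), (264, 129, 17), (265, 125, 21), (266, 122, 22), (267, 116, 48), (268, 112, 52), (269, 110, 50), (270, 106, 55), (271, 104, 50), (272, 101, 54), (273, 99, 46), (274, 95, 56), (275, 93, 48), (276, 90, 47), (277, 88, 44), (278, 87, 
[... 703 characters left out ...]
279, 84, 22), (280, 81, 20), (281, 78, 20), (282, 75, 18), (283, 72, 20), (284, 69, 21), (285, 66, 22), (286, 63, 19), (287, 60, 21), (288, 57, 23), (289, 54, 22), (290, 52, 21), (291, 49, 20), (292, 46, 22), (293, 43, 18), (294, 38, 51), (295, 35, 52), (296, 32, 50), (297, -54, 1312), (298, 26, 50), (299, 23, 54), (300, 21, 52), (301, 18, 52), (302, 15, 48), (303, 13, 32), (304, 11, 20), (305, 8, 23), (306, 5, 17), (307, 2, 18)]
t 5.03 pos [0.6264 0.2571 0.1257] rot [ 3.1367e+00 -1.1000e-03  1.6149e+00] F [ 0.13  0.77 -1.87] open 0.0301
tx -0.1821 ty -0.0730 tz 0.0007 yaw -0.0030
155 [[0.60317674 0.26582994 0.1046103 ]
 [0.62385928 0.27340225 0.12196985]
 [0.64653359 0.27621389 0.13453499]]
```

View pics/s2.png

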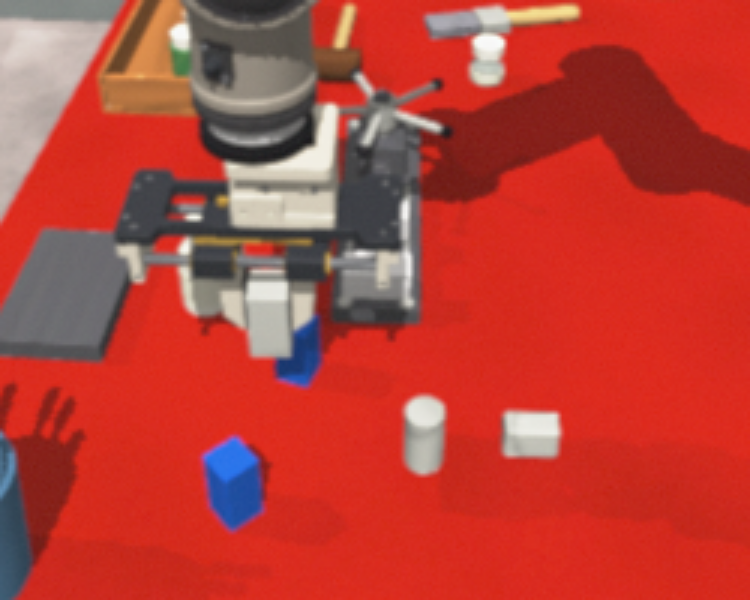

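The stone is upright in the fingers at crop (268,317), and the vise gap is 48 mm (y from .0395 to .0875). I'll carry it over the gap centre.

>>> apply_moves(plan=[{"tx":-0.03,"ty":-0.011,"tz":0,"yaw":0,"grip":-0.6},{"tx":-0.07,"ty":-0.025,"tz":0,"yaw":0,"grip":-0.6},{"tx":-0.11,"ty":-0.04,"tz":0,"yaw":0,"grip":-0.6},{"tx":-0.15,"ty":-0.055,"tz":0,"yaw":0,"grip":-0.6},{"tx":-0.18,"ty":-0.066,"tz":0,"yaw":0,"grip":-0.6},{"tx":-0.1915,"ty":-0.0715,"tz":0,"yaw":-0.003,"grip":-0.6},{"tx":-0.1915,"ty":-0.0715,"tz":0,"yaw":-0.003,"grip":-0.6}])

```text
time: 5.95
tool_pos: [0.562, 0.0621, 0.1223]
tool_rot: [-3.141, -0.0, 1.617]
contact_force: [0.2, 0.6, -1.6]
opening: 0.0302
```

```bash
python3 - <<'E'
from h import *
delta([.5632,.0625,.05],np.radians(92.7))
p,d=robot.read_camera("side"); X=cloud("side",d)
cv2.imwrite("pics/s3.png",cv2.resize(p[150:300,240:440],None,fx=4,fy=4,interpolation=cv2.INTER_CUBIC)[:,:,::-1])
p,d=robot.read_camera("top")
cv2.imwrite("pics/t3.png",cv2.resize(p[130:270,200:400],None,fx=4,fy=4,interpolation=cv2.INTER_CUBIC)[:,:,::-1])
E
```

```text
t 5.95 pos [0.562  0.0621 0.1223] rot [-3.1408e+00 -3.0000e-04  1.6167e+00] F [ 0.15  0.58 -1.63] open 0.0302
tx 0.0003 ty 0.0012 tz 0.0723 yaw -0.0012
```

View pics/s3.png

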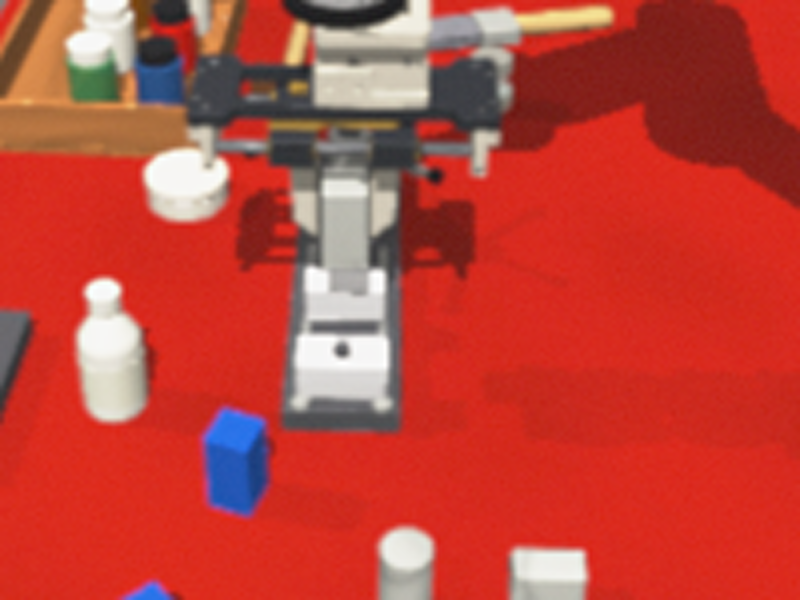

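View pics/t3.png

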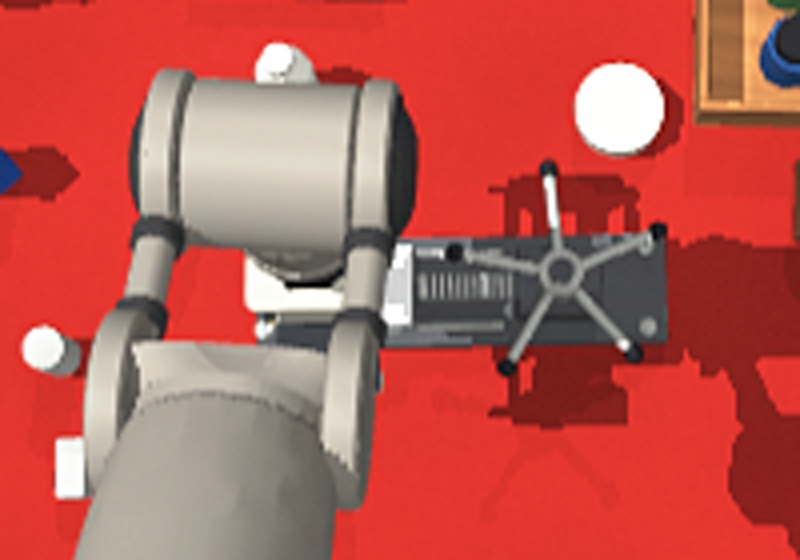

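The stone hangs over the gap (side crop (345,225)), lined up with the jaws. I'll lower it with the last few mm slow.

>>> apply_moves(plan=[{"tx":0.0005,"ty":0.001,"tz":0.02,"yaw":0,"grip":-0.6},{"tx":0.0005,"ty":0.001,"tz":0.04,"yaw":0,"grip":-0.6},{"tx":0.0005,"ty":0.001,"tz":0.055,"yaw":0,"grip":-0.6},{"tx":0.0005,"ty":0.001,"tz":0.066,"yaw":0,"grip":-0.6},{"tx":0.0005,"ty":0.001,"tz":0.072,"yaw":0,"grip":-0.6},{"tx":0.0005,"ty":0.001,"tz":0.074,"yaw":0,"grip":-0.6},{"tx":0.0005,"ty":0.001,"tz":0.075,"yaw":0,"grip":-0.6},{"tx":0.0005,"ty":0.001,"tz":0.075,"yaw":0,"grip":-0.6}])

```text
time: 7.05
tool_pos: [0.5634, 0.0627, 0.0481]
tool_rot: [3.141, 0.0, 1.618]
contact_force: [-1.1, 0.3, -0.9]
opening: 0.0299
```

```bash
python3 - <<'E'
from h import *
delta([.5632,.0625,.043],np.radians(92.7))
p,d=robot.read_camera("side"); X=cloud("side",d)
cv2.imwrite("pics/s4.png",cv2.resize(p[150:300,240:440],None,fx=4,fy=4,interpolation=cv2.INTER_CUBIC)[:,:,::-1])
E
```

```text
t 7.05 pos [0.5634 0.0627 0.0481] rot [3.1408e+00 1.0000e-04 1.6177e+00] F [-1.06  0.3  -0.93] open 0.0299
tx -0.0002 ty -0.0002 tz 0.0051 yaw -0.0002
```

View pics/s4.png

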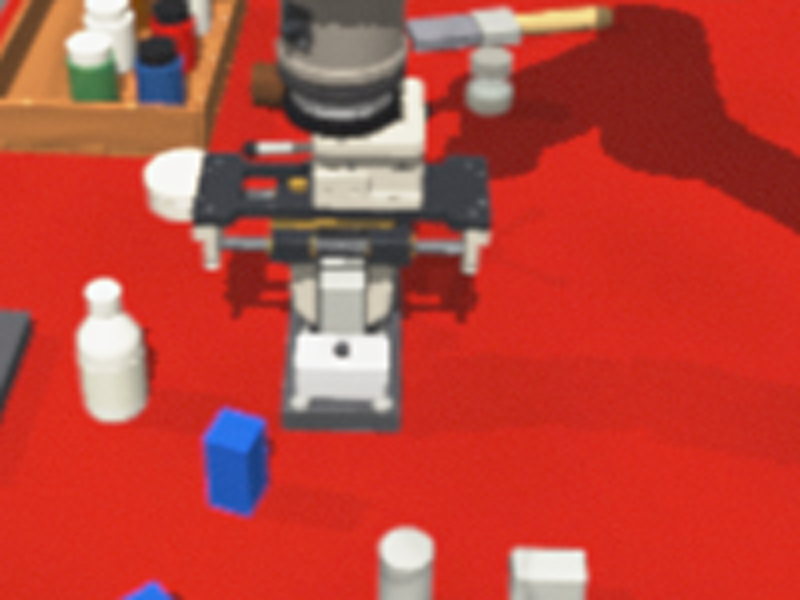

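The stone is between the jaws, about 5 mm above the bed. I'll lower it in small steps and watch the force.

>>> apply_moves(plan=[{"tx":0,"ty":0,"tz":0.001,"yaw":0,"grip":-0.6},{"tx":0,"ty":0,"tz":0.002,"yaw":0,"grip":-0.6},{"tx":0,"ty":0,"tz":0.003,"yaw":0,"grip":-0.6},{"tx":0,"ty":0,"tz":0.0035,"yaw":0,"grip":-0.6},{"tx":0,"ty":0,"tz":0.0035,"yaw":0,"grip":-0.6}])

```text
time: 7.72
tool_pos: [0.5631, 0.0628, 0.0441]
tool_rot: [-3.141, 0.0, 1.618]
contact_force: [-0.6, 0.6, -1.2]
opening: 0.0303
```

>>> apply_moves(plan=[{"tx":0,"ty":0,"tz":0.0005,"yaw":0,"grip":-0.6},{"tx":0,"ty":0,"tz":0.001,"yaw":0,"grip":-0.6},{"tx":0,"ty":0,"tz":0.001,"yaw":0,"grip":-0.6}])

```text
time: 8.1
tool_pos: [0.5631, 0.0628, 0.0432]
tool_rot: [-3.142, 0.0, 1.618]
contact_force: [-0.5, 0.3, -1.7]
opening: 0.0299
```

>>> apply_moves(plan=[{"tx":0,"ty":0,"tz":0.0003,"yaw":0,"grip":-0.6},{"tx":0,"ty":0,"tz":0.0006,"yaw":0,"grip":-0.6},{"tx":0,"ty":0,"tz":0.0006,"yaw":0,"grip":-0.6}])

```text
time: 8.48
tool_pos: [0.5632, 0.0628, 0.0428]
tool_rot: [3.141, 0.0, 1.618]
contact_force: [-0.5, -0.2, 1.3]
opening: 0.0298
```

Contact: Fz went from −1.5 to +1.3 N. Releasing.

>>> apply_moves(plan=[{"tx":0,"ty":0,"tz":0,"yaw":0,"grip":-0.6},{"tx":0,"ty":0,"tz":0,"yaw":0,"grip":-0.3},{"tx":0,"ty":0,"tz":0,"yaw":0,"grip":-0.2},{"tx":0,"ty":0,"tz":0,"yaw":0,"grip":-0.1},{"tx":0,"ty":0,"tz":0,"yaw":0,"grip":0},{"tx":0,"ty":0,"tz":0,"yaw":0,"grip":0.2},{"tx":0,"ty":0,"tz":0,"yaw":0,"grip":0.2}])

```text
time: 9.35
tool_pos: [0.5632, 0.0628, 0.0426]
tool_rot: [-3.142, 0.0, 1.618]
contact_force: [0.3, -0.3, -0.3]
opening: 0.0545
```

>>> apply_moves(plan=[{"tx":0,"ty":0,"tz":-0.01,"yaw":0,"grip":0.2},{"tx":0,"ty":0,"tz":-0.03,"yaw":0,"grip":0.2},{"tx":0,"ty":0,"tz":-0.06,"yaw":0,"grip":0.2},{"tx":0,"ty":0,"tz":-0.09,"yaw":0,"grip":0.2},{"tx":0,"ty":0,"tz":-0.11,"yaw":0,"grip":-0.4},{"tx":0,"ty":0,"tz":-0.11,"yaw":0,"grip":-1},{"tx":-0.04,"ty":0,"tz":-0.11,"yaw":0,"grip":-1},{"tx":-0.09,"ty":0,"tz":-0.11,"yaw":0,"grip":-1}])

```text
time: 10.35
tool_pos: [0.5669, -0.0272, 0.1517]
tool_rot: [-3.14, -0.0, 1.62]
contact_force: [0.7, 0.9, -0.0]
opening: 0.0199
```

```bash
python3 - <<'E'
from h import *
delta([.57,-.09,.13],np.radians(92.7))
for c,b in (("side",(150,300,240,440)),("top",(130,270,200,400))):
    p,d=robot.read_camera(c); np.savez(f"{c}5.npz",p=p,d=d)
    cv2.imwrite(f"pics/{c}5.png",cv2.resize(p[b[0]:b[1],b[2]:b[3]],None,fx=4,fy=4,interpolation=cv2.INTER_CUBIC)[:,:,::-1])
E
```

```text
t 10.35 pos [ 0.5669 -0.0272  0.1517] rot [-3.1403e+00 -3.0000e-04  1.6201e+00] F [ 0.67  0.94 -0.04] open 0.0199
tx -0.0629 ty -0.0000 tz 0.0217 yaw 0.0022
```

View pics/side5.png

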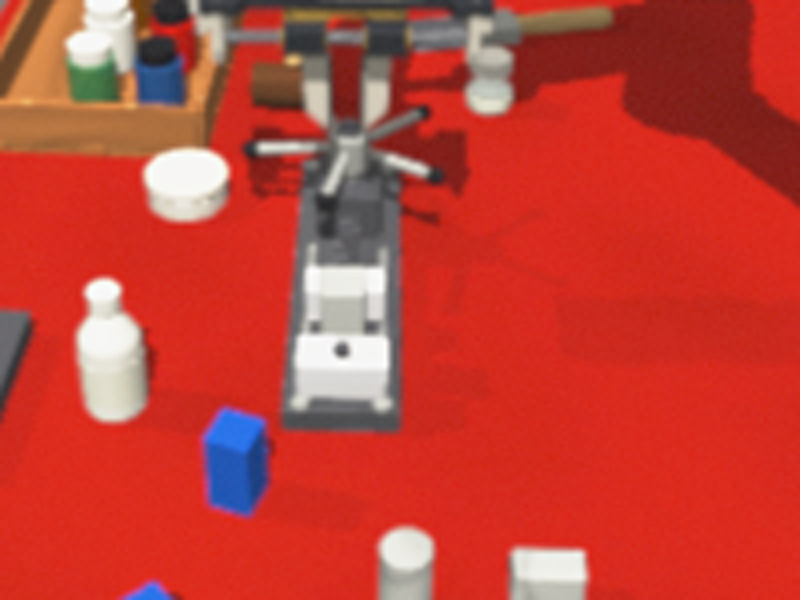

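View pics/top5.png

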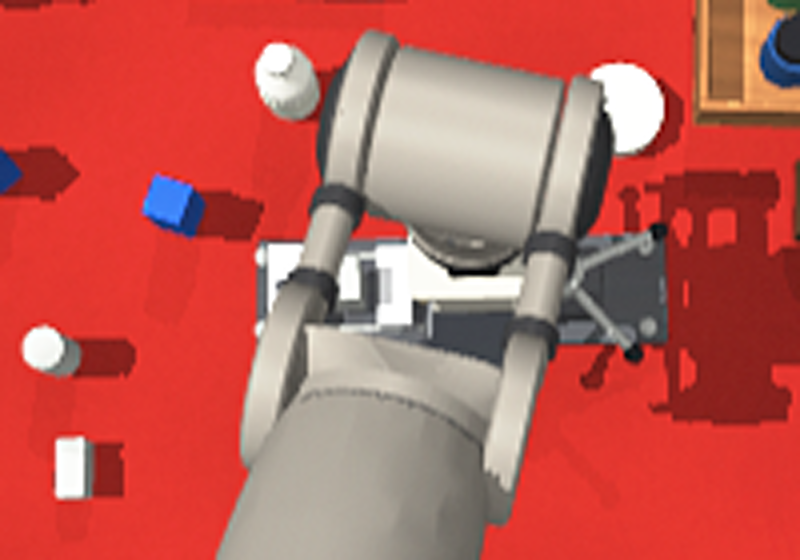

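The stone stands upright and square between the jaws, at side crop (343,300). Next is the wheel: close the fingers and go behind the spoke at about 80°.

```bash
cat >> h.py <<'E'
H=np.array([.5705,-.089]); DEL=np.radians(20)
def fpose(phi_deg,b=.0251,r=.062):
    f=np.radians(phi_deg); u=np.array([np.cos(f),np.sin(f)]); t=np.array([np.sin(f),-np.cos(f)])
    return H+r*u-b*t, f+DEL
def rows(poses,z,start=None):
    """poses: list of (xy,yaw)"""
    s=robot.observe(); y=s["tool_rot"][2]; p0=s["tool_pos"]
    if start is not None: p0=np.r_[start[0],p0[2]]; y=start[1]
    tx=np.array([np.cos(y),np.sin(y)]);ty=np.array([np.sin(y),-np.cos(y)])
    print("t",round(float(s["time"]),2),"pos",np.round(s["tool_pos"],4),"yaw",round(float(s["tool_rot"][2]),4),"F",np.round(s["contact_force"],2))
    for (xy,yw) in poses:
        d=xy-p0[:2]; print('{"tx": %.4f, "ty": %.4f, "tz": %.4f, "yaw": %.4f, "grip": -1},'%(d@tx,d@ty,p0[2]-z,-(yw-y)))
E
python3 - <<'E'
from h import *
rows([fpose(80,b=.040)],.068)
E
```

```text
t 10.45 pos [ 0.5671 -0.0311  0.1516] yaw 1.6139 F [ 0.47  0.86 -0.08]
{"tx": 0.0112, "ty": -0.0248, "tz": 0.0836, "yaw": -0.1315, "grip": -1},
```

>>> apply_moves(plan=[{"tx":0.011,"ty":-0.025,"tz":0,"yaw":-0.13,"grip":-1},{"tx":0.011,"ty":-0.025,"tz":0,"yaw":-0.13,"grip":-1},{"tx":0.011,"ty":-0.025,"tz":0.02,"yaw":-0.13,"grip":-1},{"tx":0.011,"ty":-0.025,"tz":0.04,"yaw":-0.13,"grip":-1},{"tx":0.011,"ty":-0.025,"tz":0.04,"yaw":-0.13,"grip":-1}], force=40)

```text
time: 11.08
tool_pos: [0.5413, -0.0168, 0.111]
tool_rot: [-3.138, -0.001, 1.747]
contact_force: [-0.1, -0.7, 0.7]
opening: 0.0006
```

```bash
python3 - <<'E'
from h import *
rows([fpose(80,b=.040)],.068)
for c,b in (("side",(130,280,240,440)),("top",(130,270,200,400))):
    p,d=robot.read_camera(c); np.savez(f"{c}6.npz",p=p,d=d)
    cv2.imwrite(f"pics/{c}6.png",cv2.resize(p[b[0]:b[1],b[2]:b[3]],None,fx=4,fy=4,interpolation=cv2.INTER_CUBIC)[:,:,::-1])
E
```

```text
t 11.07 pos [ 0.5413 -0.0168  0.111 ] yaw 1.7468 F [-0.13 -0.67  0.72]
{"tx": -0.0042, "ty": -0.0001, "tz": 0.0430, "yaw": 0.0014, "grip": -1},
```

View pics/side6.png

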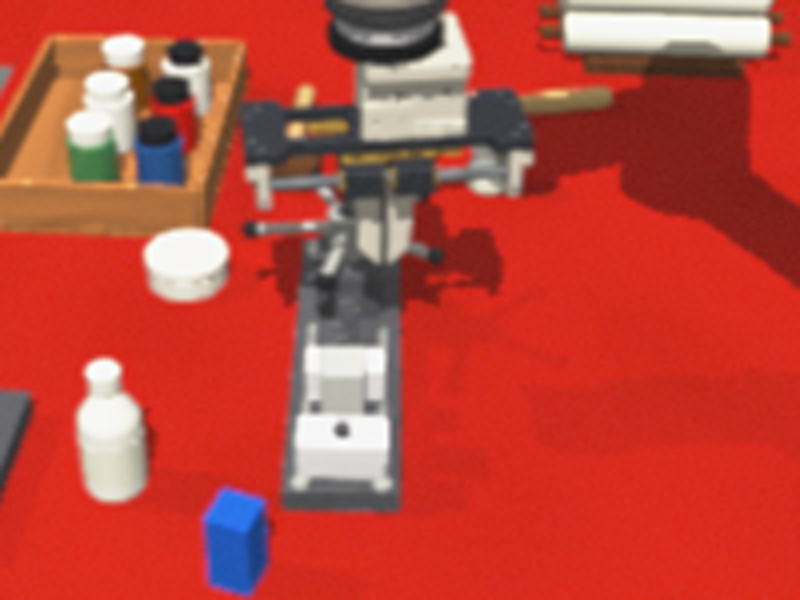

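The closed fingers are between the 80° spoke (ball at (325,300)) and the 152° spoke (ball at (430,255)). Lowering.

>>> apply_moves(plan=[{"tx":-0.004,"ty":0,"tz":0.015,"yaw":0,"grip":-1},{"tx":-0.004,"ty":0,"tz":0.03,"yaw":0,"grip":-1},{"tx":-0.004,"ty":0,"tz":0.045,"yaw":0,"grip":-1},{"tx":-0.004,"ty":0,"tz":0.05,"yaw":0,"grip":-1},{"tx":-0.004,"ty":0,"tz":0.05,"yaw":0,"grip":-1}])

```text
time: 11.8
tool_pos: [0.5424, -0.0212, 0.0621]
tool_rot: [-3.141, -0.0, 1.748]
contact_force: [0.1, 0.7, 0.1]
opening: 0.0009
```

```bash
python3 - <<'E'
from h import *
rows([fpose(80,b=.040-.003*i) for i in range(1,7)],.061)
E
```

```text
t 11.8 pos [ 0.5424 -0.0212  0.0621] yaw 1.7478 F [0.06 0.65 0.13]
{"tx": -0.0008, "ty": 0.0023, "tz": 0.0011, "yaw": 0.0024, "grip": -1},
{"tx": -0.0018, "ty": 0.0051, "tz": 0.0011, "yaw": 0.0024, "grip": -1},
{"tx": -0.0028, "ty": 0.0080, "tz": 0.0011, "yaw": 0.0024, "grip": -1},
{"tx": -0.0039, "ty": 0.0108, "tz": 0.0011, "yaw": 0.0024, "grip": -1},
{"tx": -0.0049, "ty": 0.0136, "tz": 0.0011, "yaw": 0.0024, "grip": -1},
{"tx": -0.0059, "ty": 0.0164, "tz": 0.0011, "yaw": 0.0024, "grip": -1},
```

>>> apply_moves(plan=[{"tx":-0.001,"ty":0.0028,"tz":0,"yaw":0,"grip":-1},{"tx":-0.002,"ty":0.0056,"tz":0,"yaw":0,"grip":-1},{"tx":-0.003,"ty":0.0084,"tz":0,"yaw":0,"grip":-1},{"tx":-0.004,"ty":0.011,"tz":0,"yaw":0,"grip":-1}])

```text
time: 12.3
tool_pos: [0.5545, -0.0233, 0.0627]
tool_rot: [3.141, 0.0, 1.748]
contact_force: [-0.5, -0.4, 1.0]
opening: 0.0002
```

>>> apply_moves(plan=[{"tx":-0.001,"ty":0.0028,"tz":0,"yaw":0,"grip":-1},{"tx":-0.002,"ty":0.0056,"tz":0,"yaw":0,"grip":-1}])

```text
time: 12.55
tool_pos: [0.5586, -0.024, 0.0623]
tool_rot: [-3.138, -0.001, 1.748]
contact_force: [-6.4, 0.9, 3.7]
opening: 0.0005
```

```bash
python3 - <<'E'
from h import *
s=robot.observe()
rows([fpose(78-2.5*i) for i in range(0,9)],.062)
E
```

```text
t 12.55 pos [ 0.5586 -0.024   0.0623] yaw 1.7478 F [-6.45  0.93  3.65]
{"tx": 0.0008, "ty": 0.0004, "tz": 0.0003, "yaw": 0.0374, "grip": -1},
{"tx": 0.0007, "ty": 0.0033, "tz": 0.0003, "yaw": 0.0810, "grip": -1},
{"tx": 0.0005, "ty": 0.0062, "tz": 0.0003, "yaw": 0.1247, "grip": -1},
{"tx": 0.0002, "ty": 0.0091, "tz": 0.0003, "yaw": 0.1683, "grip": -1},
{"tx": -0.0003, "ty": 0.0120, "tz": 0.0003, "yaw": 0.2119, "grip": -1},
{"tx": -0.0009, "ty": 0.0149, "tz": 0.0003, "yaw": 0.2556, "grip": -1},
{"tx": -0.0016, "ty": 0.0177, "tz": 0.0003, "yaw": 0.2992, "grip": -1},
{"tx": -0.0024, "ty": 0.0205, "tz": 0.0003, "yaw": 0.3428, "grip": -1},
{"tx": -0.0033, "ty": 0.0232, "tz": 0.0003, "yaw": 0.3865, "grip": -1},
```

>>> apply_moves(plan=[{"tx":0.0007,"ty":0.0033,"tz":0,"yaw":0.081,"grip":-1},{"tx":0.0005,"ty":0.0062,"tz":0,"yaw":0.125,"grip":-1},{"tx":0.0002,"ty":0.0091,"tz":0,"yaw":0.168,"grip":-1},{"tx":-0.0003,"ty":0.012,"tz":0,"yaw":0.212,"grip":-1},{"tx":-0.0009,"ty":0.0149,"tz":0,"yaw":0.256,"grip":-1},{"tx":-0.0016,"ty":0.0177,"tz":0,"yaw":0.299,"grip":-1},{"tx":-0.0024,"ty":0.0205,"tz":0,"yaw":0.343,"grip":-1},{"tx":-0.0033,"ty":0.0232,"tz":0,"yaw":0.386,"grip":-1}])

```text
time: 13.55
tool_pos: [0.5817, -0.023, 0.0624]
tool_rot: [-3.137, 0.0, 1.36]
contact_force: [-6.8, 0.4, 3.8]
opening: 0.0004
```

```bash
python3 - <<'E'
from h import *
rows([fpose(58-2.5*i) for i in range(0,9)],.062)
s=robot.observe();F=s["contact_force"];f=np.radians(58);print("Ft",F[0]*np.sin(f)-F[1]*np.cos(f),"Fu",F[0]*np.cos(f)+F[1]*np.sin(f),s["torque"])
p,d=robot.read_camera("side"); b=(130,280,240,440)
cv2.imwrite(f"pics/side7.png",cv2.resize(p[b[0]:b[1],b[2]:b[3]],None,fx=4,fy=4,interpolation=cv2.INTER_CUBIC)[:,:,::-1])
E
```

```text
t 13.55 pos [ 0.5817 -0.023   0.0624] yaw 1.3604 F [-6.83  0.44  3.77]
{"tx": -0.0001, "ty": 0.0004, "tz": 0.0004, "yaw": -0.0009, "grip": -1},
{"tx": -0.0000, "ty": 0.0033, "tz": 0.0004, "yaw": 0.0427, "grip": -1},
{"tx": -0.0001, "ty": 0.0063, "tz": 0.0004, "yaw": 0.0863, "grip": -1},
{"tx": -0.0003, "ty": 0.0092, "tz": 0.0004, "yaw": 0.1300, "grip": -1},
{"tx": -0.0007, "ty": 0.0121, "tz": 0.0004, "yaw": 0.1736, "grip": -1},
{"tx": -0.0011, "ty": 0.0150, "tz": 0.0004, "yaw": 0.2172, "grip": -1},
{"tx": -0.0017, "ty": 0.0178, "tz": 0.0004, "yaw": 0.2609, "grip": -1},
{"tx": -0.0024, "ty": 0.0206, "tz": 0.0004, "yaw": 0.3045, "grip": -1},
{"tx": -0.0033, "ty": 0.0234, "tz": 0.0004, "yaw": 0.3481, "grip": -1},
Ft -6.023332084036268 Fu -3.2469759284573767 [ 0.09213864  0.92324204 -0.02354101]
```

View pics/side7.png

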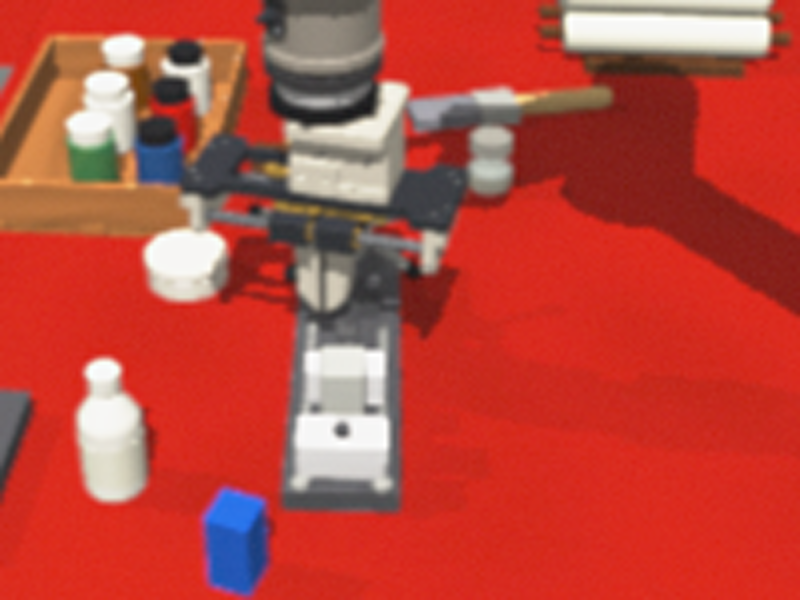

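The fingers are pushing the wheel freely at about 6 N, and the stone is still upright at (345,375). Continuing the arc.

>>> apply_moves(plan=[{"tx":0,"ty":0.0033,"tz":0,"yaw":0.043,"grip":-1},{"tx":-0.0001,"ty":0.0063,"tz":0,"yaw":0.086,"grip":-1},{"tx":-0.0003,"ty":0.0092,"tz":0,"yaw":0.13,"grip":-1},{"tx":-0.0007,"ty":0.0121,"tz":0,"yaw":0.174,"grip":-1},{"tx":-0.0011,"ty":0.015,"tz":0,"yaw":0.217,"grip":-1},{"tx":-0.0017,"ty":0.0178,"tz":0,"yaw":0.261,"grip":-1},{"tx":-0.0024,"ty":0.0206,"tz":0,"yaw":0.305,"grip":-1},{"tx":-0.0033,"ty":0.0234,"tz":0,"yaw":0.348,"grip":-1}])

```text
time: 14.6
tool_pos: [0.6038, -0.0307, 0.0623]
tool_rot: [-3.137, 0.001, 1.012]
contact_force: [-7.2, 4.2, 4.3]
opening: 0.0008
```

```bash
cat >> h.py <<'E'
def force(phi):
    s=robot.observe();F=s["contact_force"];f=np.radians(phi)
    C=s["tool_pos"][:2]-H; print("phi",round(phi,1),"Ft %.2f Fu %.2f Fz %.2f"%(-(F[0]*np.sin(f)-F[1]*np.cos(f)),F[0]*np.cos(f)+F[1]*np.sin(f),F[2]))
E
python3 - <<'E'
from h import *
force(38)
rows([fpose(38-2.5*i) for i in range(0,9)],.062)
E
```

```text
phi 38 Ft 7.74 Fu -3.04 Fz 4.26
t 14.6 pos [ 0.6038 -0.0307  0.0623] yaw 1.0124 F [-7.16  4.23  4.26]
{"tx": -0.0003, "ty": 0.0003, "tz": 0.0003, "yaw": 0.0001, "grip": -1},
{"tx": -0.0002, "ty": 0.0032, "tz": 0.0003, "yaw": 0.0438, "grip": -1},
{"tx": -0.0003, "ty": 0.0062, "tz": 0.0003, "yaw": 0.0874, "grip": -1},
{"tx": -0.0005, "ty": 0.0091, "tz": 0.0003, "yaw": 0.1310, "grip": -1},
{"tx": -0.0009, "ty": 0.0120, "tz": 0.0003, "yaw": 0.1747, "grip": -1},
{"tx": -0.0013, "ty": 0.0148, "tz": 0.0003, "yaw": 0.2183, "grip": -1},
{"tx": -0.0019, "ty": 0.0177, "tz": 0.0003, "yaw": 0.2619, "grip": -1},
{"tx": -0.0026, "ty": 0.0205, "tz": 0.0003, "yaw": 0.3056, "grip": -1},
{"tx": -0.0035, "ty": 0.0233, "tz": 0.0003, "yaw": 0.3492, "grip": -1},
```

>>> apply_moves(plan=[{"tx":-0.0002,"ty":0.0032,"tz":0,"yaw":0.044,"grip":-1},{"tx":-0.0003,"ty":0.0062,"tz":0,"yaw":0.087,"grip":-1},{"tx":-0.0005,"ty":0.0091,"tz":0,"yaw":0.131,"grip":-1},{"tx":-0.0009,"ty":0.012,"tz":0,"yaw":0.175,"grip":-1}])

```text
time: 15.1
tool_pos: [0.6136, -0.0375, 0.0623]
tool_rot: [-3.137, 0.002, 0.837]
contact_force: [-5.2, 4.7, 3.7]
opening: 0.0006
```

```bash
python3 - <<'E'
from h import *
force(28)
p,d=robot.read_camera("side"); np.savez("side8.npz",p=p,d=d);b=(130,280,240,440)
cv2.imwrite(f"pics/side8.png",cv2.resize(p[b[0]:b[1],b[2]:b[3]],None,fx=4,fy=4,interpolation=cv2.INTER_CUBIC)[:,:,::-1])
p,d=robot.read_camera("top"); np.savez("top8.npz",p=p,d=d);b=(130,270,200,400)
cv2.imwrite(f"pics/top8.png",cv2.resize(p[b[0]:b[1],b[2]:b[3]],None,fx=4,fy=4,interpolation=cv2.INTER_CUBIC)[:,:,::-1])
force(28)
E
```

```text
phi 28 Ft 6.63 Fu -2.41 Fz 3.66
phi 28 Ft 5.18 Fu -4.07 Fz 3.65
```

View pics/side8.png

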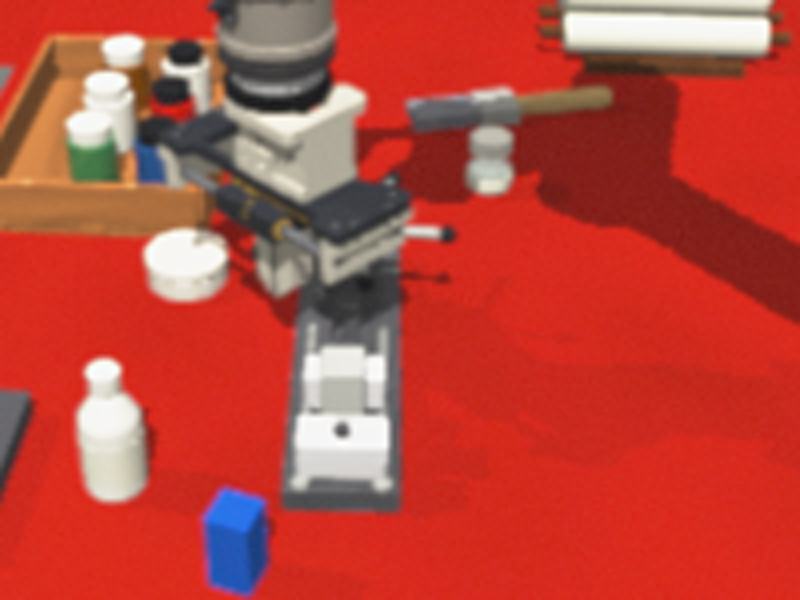

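View pics/top8.png

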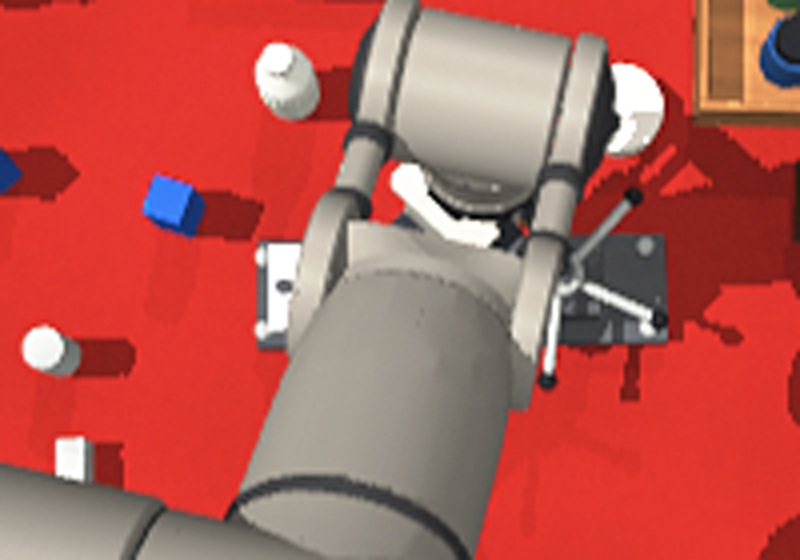

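The wheel has turned about 50° and the stone is still upright at (343,375) with the jaw coming up behind it. Switching to the next spoke, now at about 100°.

>>> apply_moves(plan=[{"tx":0.0015,"ty":-0.004,"tz":0,"yaw":0,"grip":-1},{"tx":0.003,"ty":-0.008,"tz":0,"yaw":0,"grip":-1},{"tx":0.003,"ty":-0.008,"tz":-0.02,"yaw":0,"grip":-1},{"tx":0.003,"ty":-0.008,"tz":-0.045,"yaw":0,"grip":-1},{"tx":0.003,"ty":-0.008,"tz":-0.058,"yaw":0,"grip":-1},{"tx":0.003,"ty":-0.008,"tz":-0.058,"yaw":0,"grip":-1}])

```text
time: 15.95
tool_pos: [0.612, -0.031, 0.1214]
tool_rot: [3.14, -0.001, 0.839]
contact_force: [0.2, -0.2, -0.5]
opening: 0.0002
```

```bash
python3 - <<'E'
from h import *
force(28)
a=fpose(100,b=.040); rows([a],.12)
p,d=robot.read_camera("side"); np.savez("side9.npz",p=p,d=d);b=(130,280,240,440)
cv2.imwrite(f"pics/side9.png",cv2.resize(p[b[0]:b[1],b[2]:b[3]],None,fx=4,fy=4,interpolation=cv2.INTER_CUBIC)[:,:,::-1])
E
```

```text
phi 28 Ft -0.25 Fu 0.05 Fz -0.49
t 15.95 pos [ 0.612  -0.031   0.1214] yaw 0.8389 F [ 0.16 -0.2  -0.49]
{"tx": -0.0641, "ty": -0.0656, "tz": 0.0014, "yaw": -1.2555, "grip": -1},
```

View pics/side9.png

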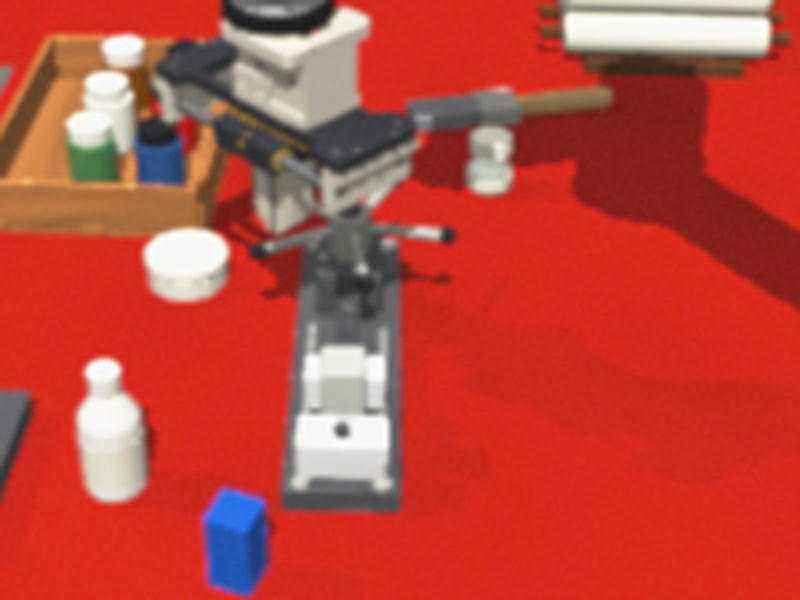

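The fingers are clear. The next spoke's ball is at (362,300), pointing along the vise, and the following one is at (447,235). Moving across.

>>> apply_moves(plan=[{"tx":-0.009,"ty":-0.009,"tz":0,"yaw":-0.18,"grip":-1},{"tx":-0.018,"ty":-0.019,"tz":0,"yaw":-0.36,"grip":-1},{"tx":-0.028,"ty":-0.028,"tz":0,"yaw":-0.54,"grip":-1},{"tx":-0.037,"ty":-0.038,"tz":0,"yaw":-0.72,"grip":-1},{"tx":-0.046,"ty":-0.047,"tz":0,"yaw":-0.9,"grip":-1},{"tx":-0.055,"ty":-0.056,"tz":0,"yaw":-1.08,"grip":-1},{"tx":-0.064,"ty":-0.0655,"tz":0,"yaw":-1.255,"grip":-1},{"tx":-0.064,"ty":-0.0655,"tz":0,"yaw":-1.255,"grip":-1}])

```text
time: 17.0
tool_pos: [0.5188, -0.0347, 0.1197]
tool_rot: [-3.14, -0.001, 2.092]
contact_force: [0.0, 0.2, -0.3]
opening: 0.0003
```

```bash
python3 - <<'E'
from h import *
a=fpose(100,b=.040); rows([a],.062)
p,d=robot.read_camera("side"); np.savez("side9.npz",p=p,d=d);b=(130,280,240,440)
cv2.imwrite(f"pics/side10.png",cv2.resize(p[b[0]:b[1],b[2]:b[3]],None,fx=4,fy=4,interpolation=cv2.INTER_CUBIC)[:,:,::-1])
E
```

```text
t 17.0 pos [ 0.5188 -0.0347  0.1197] yaw 2.0919 F [ 0.02  0.16 -0.32]
{"tx": -0.0009, "ty": 0.0012, "tz": 0.0577, "yaw": -0.0025, "grip": -1},
```

View pics/side10.png

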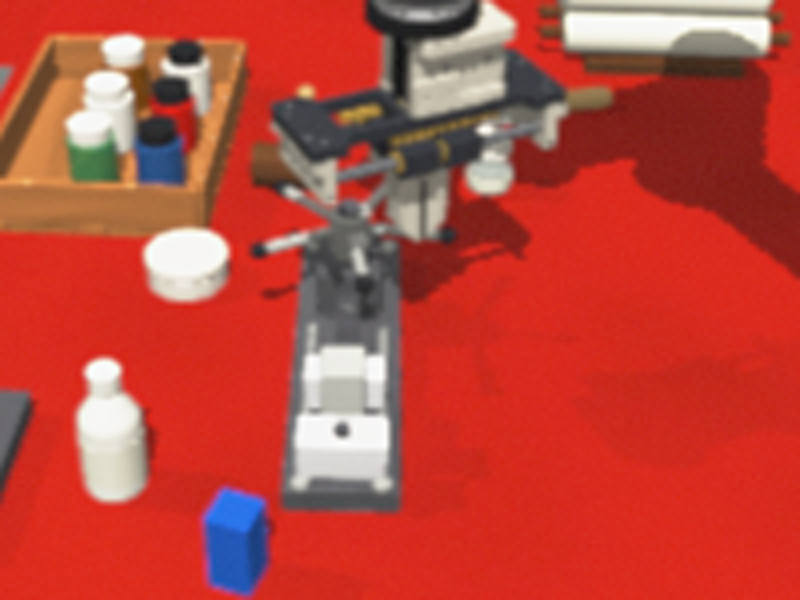

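The fingers are above the gap between those spokes. Lowering, then approaching.

>>> apply_moves(plan=[{"tx":-0.001,"ty":0.001,"tz":0.02,"yaw":0,"grip":-1},{"tx":-0.001,"ty":0.001,"tz":0.04,"yaw":0,"grip":-1},{"tx":-0.001,"ty":0.001,"tz":0.053,"yaw":0,"grip":-1},{"tx":-0.001,"ty":0.001,"tz":0.0575,"yaw":0,"grip":-1},{"tx":-0.002,"ty":0.004,"tz":0.0575,"yaw":0,"grip":-1},{"tx":-0.003,"ty":0.0068,"tz":0.0575,"yaw":0,"grip":-1},{"tx":-0.004,"ty":0.0096,"tz":0.0575,"yaw":0,"grip":-1}])

```text
time: 17.92
tool_pos: [0.5309, -0.0335, 0.0637]
tool_rot: [3.141, 0.001, 2.094]
contact_force: [0.7, 0.4, 0.1]
opening: 0.0006
```

>>> apply_moves(plan=[{"tx":-0.001,"ty":0.0028,"tz":0,"yaw":0,"grip":-1},{"tx":-0.002,"ty":0.005,"tz":0,"yaw":0,"grip":-1},{"tx":-0.002,"ty":0.005,"tz":0,"yaw":0,"grip":-1}])

```text
time: 18.3
tool_pos: [0.5344, -0.0327, 0.0632]
tool_rot: [-3.139, -0.001, 2.094]
contact_force: [-5.4, -0.9, 4.4]
opening: 0.0004
```

```bash
python3 - <<'E'
from h import *
force(100)
rows([fpose(100-2.5*i) for i in range(0,9)],.062)
E
```

```text
phi 100 Ft 5.51 Fu 0.05 Fz 4.40
t 18.3 pos [ 0.5344 -0.0327  0.0632] yaw 2.0939 F [-5.44 -0.9   4.4 ]
{"tx": 0.0000, "ty": 0.0008, "tz": 0.0012, "yaw": -0.0005, "grip": -1},
{"tx": 0.0001, "ty": 0.0037, "tz": 0.0012, "yaw": 0.0432, "grip": -1},
{"tx": -0.0000, "ty": 0.0066, "tz": 0.0012, "yaw": 0.0868, "grip": -1},
{"tx": -0.0002, "ty": 0.0095, "tz": 0.0012, "yaw": 0.1304, "grip": -1},
{"tx": -0.0006, "ty": 0.0124, "tz": 0.0012, "yaw": 0.1741, "grip": -1},
{"tx": -0.0010, "ty": 0.0153, "tz": 0.0012, "yaw": 0.2177, "grip": -1},
{"tx": -0.0016, "ty": 0.0182, "tz": 0.0012, "yaw": 0.2613, "grip": -1},
{"tx": -0.0023, "ty": 0.0210, "tz": 0.0012, "yaw": 0.3050, "grip": -1},
{"tx": -0.0032, "ty": 0.0238, "tz": 0.0012, "yaw": 0.3486, "grip": -1},
```

>>> apply_moves(plan=[{"tx":0.0001,"ty":0.003,"tz":0,"yaw":0.043,"grip":-1},{"tx":0,"ty":0.006,"tz":0,"yaw":0.087,"grip":-1},{"tx":-0.0002,"ty":0.0089,"tz":0,"yaw":0.13,"grip":-1},{"tx":-0.0006,"ty":0.0118,"tz":0,"yaw":0.174,"grip":-1},{"tx":-0.001,"ty":0.0147,"tz":0,"yaw":0.218,"grip":-1},{"tx":-0.0016,"ty":0.0176,"tz":0,"yaw":0.261,"grip":-1}])

```text
time: 19.05
tool_pos: [0.5501, -0.0254, 0.0632]
tool_rot: [-3.138, -0.001, 1.831]
contact_force: [-6.8, -2.3, 5.1]
opening: 0.0004
```

```bash
python3 - <<'E'
from h import *
force(85)
rows([fpose(85-2*i) for i in range(0,9)],.062)
p,d=robot.read_camera("side");b=(130,280,240,440)
cv2.imwrite(f"pics/side11.png",cv2.resize(p[b[0]:b[1],b[2]:b[3]],None,fx=4,fy=4,interpolation=cv2.INTER_CUBIC)[:,:,::-1])
force(85)
E
```

```text
phi 85 Ft 6.56 Fu -2.86 Fz 5.12
t 19.05 pos [ 0.5501 -0.0254  0.0632] yaw 1.8314 F [-6.78 -2.27  5.12]
{"tx": 0.0001, "ty": 0.0009, "tz": 0.0012, "yaw": -0.0012, "grip": -1},
{"tx": 0.0001, "ty": 0.0032, "tz": 0.0012, "yaw": 0.0337, "grip": -1},
{"tx": 0.0001, "ty": 0.0056, "tz": 0.0012, "yaw": 0.0686, "grip": -1},
{"tx": -0.0000, "ty": 0.0079, "tz": 0.0012, "yaw": 0.1035, "grip": -1},
{"tx": -0.0002, "ty": 0.0102, "tz": 0.0012, "yaw": 0.1384, "grip": -1},
{"tx": -0.0005, "ty": 0.0125, "tz": 0.0012, "yaw": 0.1733, "grip": -1},
{"tx": -0.0009, "ty": 0.0148, "tz": 0.0012, "yaw": 0.2082, "grip": -1},
{"tx": -0.0013, "ty": 0.0171, "tz": 0.0012, "yaw": 0.2431, "grip": -1},
{"tx": -0.0018, "ty": 0.0194, "tz": 0.0012, "yaw": 0.2780, "grip": -1},
phi 85 Ft 6.14 Fu -1.15 Fz 5.27
```

View pics/side11.png

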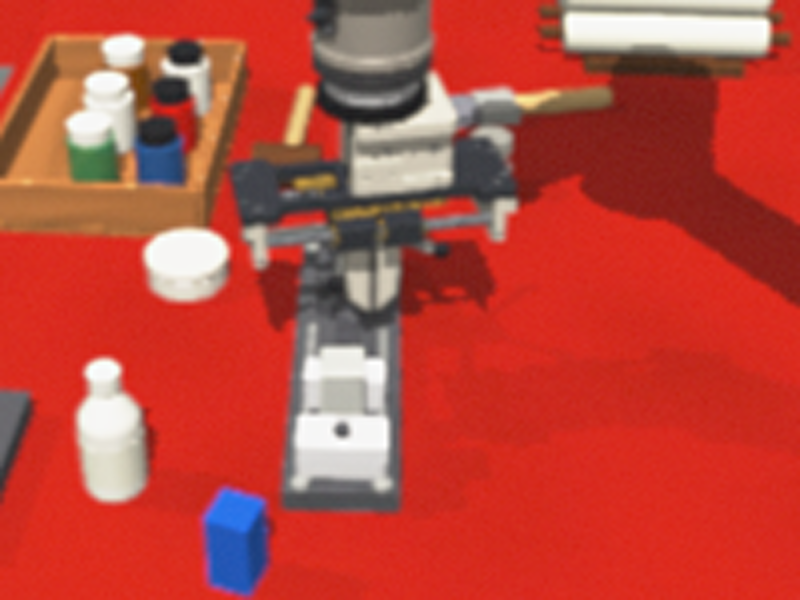

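>>> apply_moves(plan=[{"tx":0,"ty":0.0025,"tz":0,"yaw":0.035,"grip":-1},{"tx":0,"ty":0.0049,"tz":0,"yaw":0.07,"grip":-1},{"tx":-0.0001,"ty":0.0072,"tz":0,"yaw":0.105,"grip":-1},{"tx":-0.0003,"ty":0.0095,"tz":0,"yaw":0.14,"grip":-1},{"tx":-0.0006,"ty":0.0118,"tz":0,"yaw":0.174,"grip":-1}])

```text
time: 19.73
tool_pos: [0.5615, -0.0229, 0.0631]
tool_rot: [-3.138, -0.0, 1.658]
contact_force: [-7.1, -1.0, 5.5]
opening: 0.0
```

```bash
python3 - <<'E'
from h import *
force(75)
rows([fpose(75-2*i) for i in range(0,5)],.062)
E
```

```text
phi 75 Ft 6.57 Fu -2.80 Fz 5.47
t 19.73 pos [ 0.5615 -0.0229  0.0631] yaw 1.6576 F [-7.07 -1.    5.47]
{"tx": 0.0002, "ty": 0.0008, "tz": 0.0011, "yaw": -0.0005, "grip": -1},
{"tx": 0.0002, "ty": 0.0031, "tz": 0.0011, "yaw": 0.0344, "grip": -1},
{"tx": 0.0002, "ty": 0.0055, "tz": 0.0011, "yaw": 0.0693, "grip": -1},
{"tx": 0.0001, "ty": 0.0078, "tz": 0.0011, "yaw": 0.1043, "grip": -1},
{"tx": -0.0001, "ty": 0.0101, "tz": 0.0011, "yaw": 0.1392, "grip": -1},
```

>>> apply_moves(plan=[{"tx":0.0001,"ty":0.0019,"tz":0,"yaw":0.026,"grip":-1},{"tx":0.0001,"ty":0.0037,"tz":0,"yaw":0.052,"grip":-1},{"tx":0.0001,"ty":0.0055,"tz":0,"yaw":0.079,"grip":-1},{"tx":0,"ty":0.0073,"tz":0,"yaw":0.105,"grip":-1}])

```text
time: 20.23
tool_pos: [0.5685, -0.0221, 0.063]
tool_rot: [-3.137, -0.0, 1.553]
contact_force: [-7.2, -0.4, 4.8]
opening: 0.0001
```

```bash
python3 - <<'E'
from h import *
force(69)
rows([fpose(69-1.5*i) for i in range(0,5)],.062)
p,d=robot.read_camera("side"); np.savez("side12.npz",p=p,d=d);b=(190,260,290,360)
cv2.imwrite(f"pics/side12.png",cv2.resize(p[b[0]:b[1],b[2]:b[3]],None,fx=8,fy=8,interpolation=cv2.INTER_CUBIC)[:,:,::-1])
force(69)
E
```

```text
phi 69 Ft 6.54 Fu -2.98 Fz 4.76
t 20.23 pos [ 0.5685 -0.0221  0.063 ] yaw 1.5529 F [-7.17 -0.43  4.76]
{"tx": 0.0000, "ty": 0.0007, "tz": 0.0010, "yaw": -0.0005, "grip": -1},
{"tx": 0.0001, "ty": 0.0025, "tz": 0.0010, "yaw": 0.0257, "grip": -1},
{"tx": 0.0001, "ty": 0.0043, "tz": 0.0010, "yaw": 0.0519, "grip": -1},
{"tx": 0.0000, "ty": 0.0060, "tz": 0.0010, "yaw": 0.0781, "grip": -1},
{"tx": -0.0001, "ty": 0.0077, "tz": 0.0010, "yaw": 0.1042, "grip": -1},
phi 69 Ft 6.80 Fu -2.33 Fz 4.34
```

View pics/side12.png

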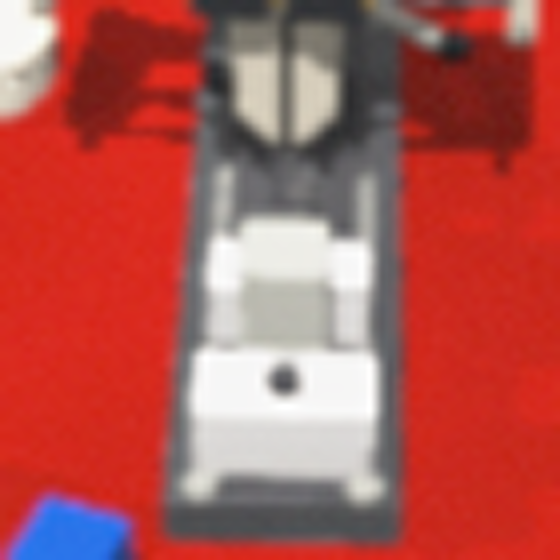

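The stone is upright and square at (287,290), with a small gap left to the far jaw at row 345. Slower steps from here.

>>> apply_moves(plan=[{"tx":0.0001,"ty":0.0018,"tz":0,"yaw":0.026,"grip":-1},{"tx":0.0001,"ty":0.0036,"tz":0,"yaw":0.052,"grip":-1},{"tx":0.0001,"ty":0.0054,"tz":0,"yaw":0.079,"grip":-1}])

```text
time: 20.65
tool_pos: [0.5739, -0.0221, 0.0629]
tool_rot: [-3.137, 0.0, 1.474]
contact_force: [-8.8, -0.3, 3.8]
opening: 0.0004
```

```bash
python3 - <<'E'
from h import *
force(64.5)
rows([fpose(64.5-1*i) for i in range(0,5)],.062)
E
```

```text
phi 64.5 Ft 7.80 Fu -4.03 Fz 3.82
t 20.65 pos [ 0.5739 -0.0221  0.0629] yaw 1.4739 F [-8.77 -0.28  3.82]
{"tx": -0.0001, "ty": 0.0007, "tz": 0.0009, "yaw": -0.0009, "grip": -1},
{"tx": -0.0000, "ty": 0.0019, "tz": 0.0009, "yaw": 0.0165, "grip": -1},
{"tx": -0.0000, "ty": 0.0030, "tz": 0.0009, "yaw": 0.0340, "grip": -1},
{"tx": -0.0000, "ty": 0.0042, "tz": 0.0009, "yaw": 0.0514, "grip": -1},
{"tx": -0.0001, "ty": 0.0054, "tz": 0.0009, "yaw": 0.0689, "grip": -1},
```

```bash
cat >> h.py <<'E'
def avg(phi,n=4):
    f=np.radians(phi);L=[]
    for i in range(n):
        F=robot.observe()["contact_force"]; L.append([-(F[0]*np.sin(f)-F[1]*np.cos(f)),F[0]*np.cos(f)+F[1]*np.sin(f),F[2]])
        robot.read_camera("side")
    print("phi",phi,"Ft",np.round(np.array(L)[:,0],2),"mean",np.round(np.mean(L,0),2),"pos",np.round(robot.observe()["tool_pos"],4))
E
python3 - <<'E'
from h import *
avg(64.5)
E
```

```text
phi 64.5 Ft [7.8  6.15 6.02 6.41] mean [ 6.59 -3.27  3.39] pos [ 0.574  -0.0221  0.0629]
```

>>> apply_moves(plan=[{"tx":0,"ty":0.0012,"tz":0,"yaw":0.017,"grip":-1},{"tx":0,"ty":0.0024,"tz":0,"yaw":0.034,"grip":-1}])

```text
time: 21.1
tool_pos: [0.5762, -0.0222, 0.0628]
tool_rot: [-3.137, 0.0, 1.44]
contact_force: [-7.8, -0.5, 3.0]
opening: 0.0004
```

```bash
python3 - <<'E'
from h import *
avg(62.5)
E
```

```text
phi 62.5 Ft [6.66 7.32 5.97 5.53] mean [ 6.37 -3.51  3.48] pos [ 0.5763 -0.0223  0.0628]
```

Still running free at about 6.4 N. Continuing in 2° steps and averaging.

>>> apply_moves(plan=[{"tx":0,"ty":0.0012,"tz":0,"yaw":0.017,"grip":-1},{"tx":0,"ty":0.0024,"tz":0,"yaw":0.035,"grip":-1},{"tx":-0.0001,"ty":0.0035,"tz":0,"yaw":0.052,"grip":-1}])

```text
time: 21.68
tool_pos: [0.5797, -0.0226, 0.0629]
tool_rot: [-3.137, 0.0, 1.388]
contact_force: [-6.6, 0.9, 3.9]
opening: 0.0003
```

```bash
python3 - <<'E'
from h import *
avg(59.5)
rows([fpose(59.5-1*i) for i in range(0,5)],.062)
E
```

```text
phi 59.5 Ft [6.12 6.7  5.2  6.37] mean [ 6.1  -3.14  3.8 ] pos [ 0.5798 -0.0227  0.0629]
t 21.88 pos [ 0.5798 -0.0227  0.0629] yaw 1.3887 F [-6.9  -0.1   3.84]
{"tx": -0.0000, "ty": 0.0006, "tz": 0.0009, "yaw": 0.0012, "grip": -1},
{"tx": -0.0000, "ty": 0.0018, "tz": 0.0009, "yaw": 0.0186, "grip": -1},
{"tx": -0.0000, "ty": 0.0029, "tz": 0.0009, "yaw": 0.0361, "grip": -1},
{"tx": -0.0000, "ty": 0.0041, "tz": 0.0009, "yaw": 0.0535, "grip": -1},
{"tx": -0.0000, "ty": 0.0053, "tz": 0.0009, "yaw": 0.0710, "grip": -1},
```

>>> apply_moves(plan=[{"tx":0,"ty":0.0012,"tz":0,"yaw":0.017,"grip":-1},{"tx":0,"ty":0.0024,"tz":0,"yaw":0.035,"grip":-1},{"tx":-0.0001,"ty":0.0035,"tz":0,"yaw":0.052,"grip":-1}])

```text
time: 22.25
tool_pos: [0.5831, -0.0232, 0.0628]
tool_rot: [-3.137, 0.0, 1.336]
contact_force: [-6.9, 1.4, 3.2]
opening: 0.0006
```

```bash
python3 - <<'E'
from h import *
avg(56.5)
rows([fpose(56.5-1*i) for i in range(0,5)],.062)
p,d=robot.read_camera("side");b=(190,260,290,360)
cv2.imwrite(f"pics/side13.png",cv2.resize(p[b[0]:b[1],b[2]:b[3]],None,fx=8,fy=8,interpolation=cv2.INTER_CUBIC)[:,:,::-1])
E
```

```text
phi 56.5 Ft [6.49 6.24 6.58 6.36] mean [ 6.42 -3.07  3.79] pos [ 0.5832 -0.0233  0.0629]
t 22.45 pos [ 0.5832 -0.0233  0.0629] yaw 1.3367 F [-6.82  0.45  3.32]
{"tx": -0.0000, "ty": 0.0006, "tz": 0.0009, "yaw": 0.0015, "grip": -1},
{"tx": 0.0000, "ty": 0.0017, "tz": 0.0009, "yaw": 0.0190, "grip": -1},
{"tx": 0.0000, "ty": 0.0029, "tz": 0.0009, "yaw": 0.0365, "grip": -1},
{"tx": 0.0000, "ty": 0.0041, "tz": 0.0009, "yaw": 0.0539, "grip": -1},
{"tx": -0.0000, "ty": 0.0053, "tz": 0.0009, "yaw": 0.0714, "grip": -1},
```

View pics/side13.png

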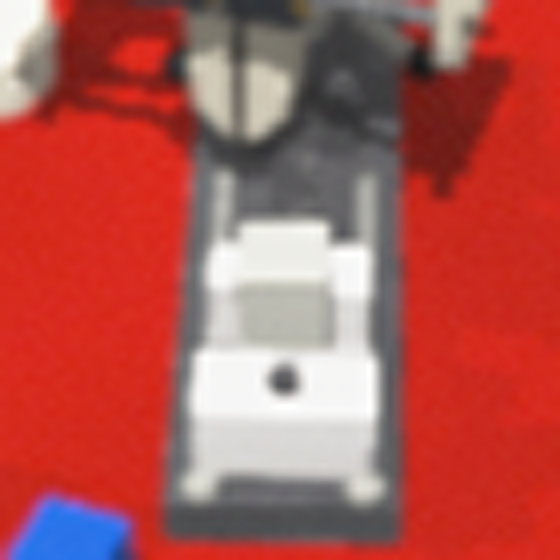

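The stone is upright at (285,290), still square to the jaws. Free push is about 6.35 N, so the target is about 10.6 N.

>>> apply_moves(plan=[{"tx":0,"ty":0.0012,"tz":0,"yaw":0.017,"grip":-1},{"tx":0,"ty":0.0024,"tz":0,"yaw":0.035,"grip":-1},{"tx":0,"ty":0.0035,"tz":0,"yaw":0.052,"grip":-1}])

```text
time: 22.88
tool_pos: [0.5865, -0.024, 0.0629]
tool_rot: [-3.137, 0.001, 1.284]
contact_force: [-7.5, 0.3, 3.9]
opening: -0.0
```

```bash
python3 - <<'E'
from h import *
avg(53.5)
E
```

```text
phi 53.5 Ft [6.18 6.56 6.2  6.29] mean [ 6.31 -3.6   3.77] pos [ 0.5866 -0.024   0.0629]
```

>>> apply_moves(plan=[{"tx":0,"ty":0.0012,"tz":0,"yaw":0.017,"grip":-1},{"tx":0,"ty":0.0024,"tz":0,"yaw":0.035,"grip":-1}])

```text
time: 23.32
tool_pos: [0.5888, -0.0246, 0.0629]
tool_rot: [-3.137, 0.001, 1.249]
contact_force: [-5.9, 1.9, 3.9]
opening: 0.0005
```

```bash
python3 - <<'E'
from h import *
avg(51.5)
rows([fpose(51.5-1*i) for i in range(0,5)],.062)
E
```

```text
phi 51.5 Ft [5.81 6.85 5.87 6.32] mean [ 6.21 -2.85  3.42] pos [ 0.5889 -0.0247  0.0629]
t 23.52 pos [ 0.5889 -0.0247  0.0629] yaw 1.2497 F [-7.07  0.88  3.86]
{"tx": 0.0000, "ty": 0.0006, "tz": 0.0009, "yaw": 0.0018, "grip": -1},
{"tx": 0.0000, "ty": 0.0018, "tz": 0.0009, "yaw": 0.0193, "grip": -1},
{"tx": 0.0000, "ty": 0.0029, "tz": 0.0009, "yaw": 0.0367, "grip": -1},
{"tx": 0.0000, "ty": 0.0041, "tz": 0.0009, "yaw": 0.0542, "grip": -1},
{"tx": -0.0000, "ty": 0.0053, "tz": 0.0009, "yaw": 0.0716, "grip": -1},
```

>>> apply_moves(plan=[{"tx":0,"ty":0.0012,"tz":0,"yaw":0.017,"grip":-1},{"tx":0,"ty":0.0024,"tz":0,"yaw":0.035,"grip":-1}])

```text
time: 23.78
tool_pos: [0.5911, -0.0253, 0.0628]
tool_rot: [-3.137, 0.001, 1.214]
contact_force: [-7.1, 2.3, 4.2]
opening: 0.0005
```

```bash
python3 - <<'E'
from h import *
avg(49.5)
E
```

```text
phi 49.5 Ft [6.85 6.22 6.16 5.2 ] mean [ 6.11 -3.14  3.4 ] pos [ 0.5912 -0.0254  0.0628]
```

>>> apply_moves(plan=[{"tx":0,"ty":0.0012,"tz":0,"yaw":0.017,"grip":-1},{"tx":0,"ty":0.0024,"tz":0,"yaw":0.035,"grip":-1}])

```text
time: 24.22
tool_pos: [0.5934, -0.0261, 0.0628]
tool_rot: [-3.137, 0.001, 1.179]
contact_force: [-6.6, 3.0, 3.9]
opening: 0.0006
```

```bash
python3 - <<'E'
from h import *
avg(47.5)
rows([fpose(47.5-1*i) for i in range(0,5)],.062)
E
```

```text
phi 47.5 Ft [6.88 6.   5.51 6.09] mean [ 6.12 -3.02  3.98] pos [ 0.5935 -0.0262  0.0628]
t 24.43 pos [ 0.5935 -0.0262  0.0628] yaw 1.1797 F [-6.    1.73  3.79]
{"tx": -0.0000, "ty": 0.0004, "tz": 0.0008, "yaw": 0.0016, "grip": -1},
{"tx": 0.0000, "ty": 0.0016, "tz": 0.0008, "yaw": 0.0191, "grip": -1},
{"tx": 0.0000, "ty": 0.0028, "tz": 0.0008, "yaw": 0.0365, "grip": -1},
{"tx": 0.0000, "ty": 0.0039, "tz": 0.0008, "yaw": 0.0540, "grip": -1},
{"tx": -0.0000, "ty": 0.0051, "tz": 0.0008, "yaw": 0.0714, "grip": -1},
```

>>> apply_moves(plan=[{"tx":0,"ty":0.0012,"tz":0,"yaw":0.017,"grip":-1},{"tx":0,"ty":0.0024,"tz":0,"yaw":0.035,"grip":-1}])

```text
time: 24.68
tool_pos: [0.5956, -0.0269, 0.0628]
tool_rot: [-3.137, 0.001, 1.144]
contact_force: [-7.1, 2.6, 4.0]
opening: 0.0007
```

```bash
python3 - <<'E'
from h import *
avg(45.5)
E
```

```text
phi 45.5 Ft [6.82 6.28 6.28 7.6 ] mean [ 6.74 -3.31  3.71] pos [ 0.5957 -0.027   0.0629]
```

>>> apply_moves(plan=[{"tx":0,"ty":0.0012,"tz":0,"yaw":0.017,"grip":-1},{"tx":0,"ty":0.0024,"tz":0,"yaw":0.035,"grip":-1}])

```text
time: 25.12
tool_pos: [0.5978, -0.0279, 0.0629]
tool_rot: [-3.137, 0.001, 1.109]
contact_force: [-6.7, 1.2, 3.5]
opening: 0.0004
```

```bash
python3 - <<'E'
from h import *
avg(43.5)
rows([fpose(43.5-1*i) for i in range(0,5)],.062)
p,d=robot.read_camera("side");b=(190,260,290,360)
cv2.imwrite(f"pics/side14.png",cv2.resize(p[b[0]:b[1],b[2]:b[3]],None,fx=8,fy=8,interpolation=cv2.INTER_CUBIC)[:,:,::-1])
E
```

```text
phi 43.5 Ft [5.45 6.04 6.11 5.42] mean [ 5.76 -3.65  3.92] pos [ 0.5979 -0.0279  0.0629]
t 25.32 pos [ 0.5979 -0.0279  0.0629] yaw 1.1098 F [-5.96  1.33  4.21]
{"tx": -0.0000, "ty": 0.0004, "tz": 0.0009, "yaw": 0.0015, "grip": -1},
{"tx": 0.0000, "ty": 0.0015, "tz": 0.0009, "yaw": 0.0190, "grip": -1},
{"tx": 0.0000, "ty": 0.0027, "tz": 0.0009, "yaw": 0.0364, "grip": -1},
{"tx": 0.0000, "ty": 0.0039, "tz": 0.0009, "yaw": 0.0539, "grip": -1},
{"tx": -0.0000, "ty": 0.0050, "tz": 0.0009, "yaw": 0.0713, "grip": -1},
```

View pics/side14.png

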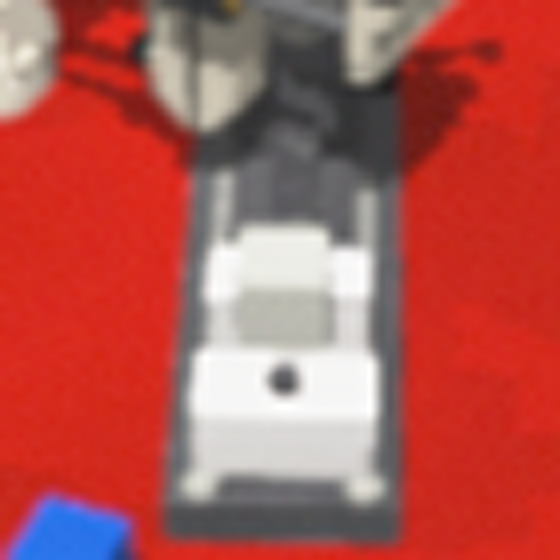

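The stone is upright and nearing the far jaw. Still at free-running push.

>>> apply_moves(plan=[{"tx":0,"ty":0.0012,"tz":0,"yaw":0.017,"grip":-1},{"tx":0,"ty":0.0024,"tz":0,"yaw":0.035,"grip":-1}])

```text
time: 25.62
tool_pos: [0.6, -0.0289, 0.0628]
tool_rot: [-3.137, 0.001, 1.074]
contact_force: [-7.3, 3.2, 3.8]
opening: 0.0003
```

```bash
python3 - <<'E'
from h import *
avg(41.5)
E
```

```text
phi 41.5 Ft [7.2  5.41 5.07 5.8 ] mean [ 5.87 -3.04  4.09] pos [ 0.6    -0.029   0.0629]
```

>>> apply_moves(plan=[{"tx":0,"ty":0.0012,"tz":0,"yaw":0.017,"grip":-1},{"tx":0,"ty":0.0024,"tz":0,"yaw":0.035,"grip":-1}])

```text
time: 26.08
tool_pos: [0.602, -0.0299, 0.0628]
tool_rot: [-3.137, 0.001, 1.039]
contact_force: [-7.6, 3.4, 4.0]
opening: 0.0002
```

```bash
python3 - <<'E'
from h import *
avg(39.5)
rows([fpose(39.5-1*i) for i in range(0,5)],.062)
E
```

```text
phi 39.5 Ft [7.44 6.39 6.91 6.12] mean [ 6.72 -3.54  4.18] pos [ 0.6021 -0.03    0.0629]
t 26.27 pos [ 0.6021 -0.03    0.0629] yaw 1.0398 F [-7.19  2.41  3.85]
{"tx": -0.0001, "ty": 0.0004, "tz": 0.0009, "yaw": 0.0013, "grip": -1},
{"tx": -0.0000, "ty": 0.0015, "tz": 0.0009, "yaw": 0.0188, "grip": -1},
{"tx": -0.0000, "ty": 0.0027, "tz": 0.0009, "yaw": 0.0362, "grip": -1},
{"tx": -0.0000, "ty": 0.0039, "tz": 0.0009, "yaw": 0.0537, "grip": -1},
{"tx": -0.0001, "ty": 0.0050, "tz": 0.0009, "yaw": 0.0711, "grip": -1},
```

>>> apply_moves(plan=[{"tx":0,"ty":0.0012,"tz":0,"yaw":0.017,"grip":-1},{"tx":0,"ty":0.0024,"tz":0,"yaw":0.035,"grip":-1}])

```text
time: 26.52
tool_pos: [0.6038, -0.0308, 0.0628]
tool_rot: [-3.136, 0.001, 1.004]
contact_force: [-8.6, 4.1, 5.4]
opening: 0.0003
```

```bash
python3 - <<'E'
from h import *
avg(37.5)
E
```

```text
phi 37.5 Ft [8.48 8.51 7.56 8.21] mean [ 8.19 -3.65  5.11] pos [ 0.6039 -0.0308  0.0628]
```

>>> apply_moves(plan=[{"tx":0,"ty":0.0012,"tz":0,"yaw":0.017,"grip":-1},{"tx":0,"ty":0.0024,"tz":0,"yaw":0.035,"grip":-1}])

```text
time: 26.98
tool_pos: [0.6056, -0.0318, 0.0629]
tool_rot: [-3.135, 0.001, 0.969]
contact_force: [-8.9, 5.6, 6.4]
opening: 0.0006
```

```bash
python3 - <<'E'
from h import *
avg(35.5)
rows([fpose(35.5-1*i) for i in range(0,5)],.062)
E
```

```text
phi 35.5 Ft [9.74 9.01 9.14 8.84] mean [ 9.18 -4.23  6.1 ] pos [ 0.6056 -0.0318  0.0628]
t 27.18 pos [ 0.6056 -0.0318  0.0628] yaw 0.9699 F [-8.03  5.29  5.7 ]
{"tx": -0.0001, "ty": 0.0011, "tz": 0.0008, "yaw": 0.0012, "grip": -1},
{"tx": -0.0001, "ty": 0.0023, "tz": 0.0008, "yaw": 0.0187, "grip": -1},
{"tx": -0.0001, "ty": 0.0034, "tz": 0.0008, "yaw": 0.0361, "grip": -1},
{"tx": -0.0001, "ty": 0.0046, "tz": 0.0008, "yaw": 0.0536, "grip": -1},
{"tx": -0.0002, "ty": 0.0058, "tz": 0.0008, "yaw": 0.0710, "grip": -1},
```

Pinched: Ft went from 6.3 to 8.2 to 9.2 N. One more small step.

>>> apply_moves(plan=[{"tx":0,"ty":0.001,"tz":0,"yaw":0.015,"grip":-1},{"tx":0,"ty":0.0019,"tz":0,"yaw":0.028,"grip":-1}])

```text
time: 27.42
tool_pos: [0.607, -0.0325, 0.0628]
tool_rot: [-3.135, 0.001, 0.942]
contact_force: [-9.8, 6.5, 6.2]
opening: 0.0004
```

```bash
python3 - <<'E'
from h import *
avg(34,6)
E
```

```text
phi 34 Ft [10.91 10.36 10.16  9.67 10.22  9.97] mean [10.22 -4.14  5.8 ] pos [ 0.607  -0.0326  0.0628]
```

>>> apply_moves(plan=[{"tx":0,"ty":0.0005,"tz":0,"yaw":0.007,"grip":-1},{"tx":0,"ty":0.0005,"tz":0,"yaw":0.007,"grip":-1}])

```text
time: 27.98
tool_pos: [0.6073, -0.0327, 0.0628]
tool_rot: [-3.135, 0.001, 0.935]
contact_force: [-10.0, 7.1, 5.6]
opening: 0.0006
```

```bash
python3 - <<'E'
from h import *
avg(33.5,6)
E
```

```text
phi 33.5 Ft [11.4  10.4  10.27 11.03 10.07 11.32] mean [10.75 -4.14  5.68] pos [ 0.6073 -0.0328  0.0628]
```

At 10.7 N the push is about 1.7 times free running, so I'll stop. Backing the finger off, raising it and checking.

>>> apply_moves(plan=[{"tx":0.0015,"ty":-0.004,"tz":0,"yaw":0,"grip":-1},{"tx":0.004,"ty":-0.009,"tz":0,"yaw":0,"grip":-1},{"tx":0.004,"ty":-0.009,"tz":0,"yaw":0,"grip":-1},{"tx":0.004,"ty":-0.009,"tz":-0.03,"yaw":0,"grip":-1},{"tx":0.004,"ty":-0.009,"tz":-0.07,"yaw":0,"grip":-1},{"tx":0.004,"ty":-0.009,"tz":-0.11,"yaw":0,"grip":-1},{"tx":0.004,"ty":-0.009,"tz":-0.14,"yaw":0,"grip":-1}])

```text
time: 29.15
tool_pos: [0.6058, -0.0265, 0.2052]
tool_rot: [3.139, -0.001, 0.935]
contact_force: [0.8, -0.1, -1.2]
opening: 0.0002
```

```bash
python3 - <<'E'
from h import *
delta([.45,-.25,.25],.94)
E
```

```text
t 29.15 pos [ 0.6058 -0.0265  0.2052] rot [ 3.1394e+00 -9.0000e-04  9.3460e-01] F [ 0.77 -0.09 -1.18] open 0.0002
tx -0.2723 ty 0.0075 tz -0.0448 yaw -0.0054
```

>>> apply_moves(plan=[{"tx":-0.04,"ty":0.001,"tz":-0.015,"yaw":0,"grip":-1},{"tx":-0.08,"ty":0.002,"tz":-0.03,"yaw":0,"grip":-1},{"tx":-0.12,"ty":0.003,"tz":-0.045,"yaw":0,"grip":-1},{"tx":-0.16,"ty":0.004,"tz":-0.045,"yaw":0,"grip":-1},{"tx":-0.2,"ty":0.005,"tz":-0.045,"yaw":0,"grip":-1},{"tx":-0.24,"ty":0.006,"tz":-0.045,"yaw":0,"grip":-1},{"tx":-0.27,"ty":0.007,"tz":-0.045,"yaw":0,"grip":-1},{"tx":-0.27,"ty":0.007,"tz":-0.045,"yaw":0,"grip":-1}])

```text
time: 30.15
tool_pos: [0.4497, -0.2492, 0.2483]
tool_rot: [3.141, 0.0, 0.932]
contact_force: [-0.4, 0.2, 1.1]
opening: 0.0004
```

```bash
python3 - <<'E'
from h import *
for c,b in (("side",(150,330,230,430)),("top",(120,270,180,380))):
    p,d=robot.read_camera(c); np.savez(f"{c}20.npz",p=p,d=d)
    cv2.imwrite(f"pics/{c}20.png",cv2.resize(p[b[0]:b[1],b[2]:b[3]],None,fx=3.3,fy=3.3,interpolation=cv2.INTER_CUBIC)[:,:,::-1])
    X=cloud(c,d); m=(X[...,2]>.07)&(X[...,2]<.088)&(abs(X[...,0]-.563)<.03)&(abs(X[...,1]-.07)<.04)
    P=X[m]; r=cv2.minAreaRect((P[:,:2]*1000).astype(np.float32)); print(c,r,np.median(P[:,2]))
E
```

```text
side ((562.3358764648438, 76.54967498779297), (27.010507583618164, 29.98151206970215), 4.161828994750977) 0.07921908373771626
top ((564.9019775390625, 73.58056640625), (28.677377700805664, 28.714380264282227), 2.3486342430114746) 0.08085573675114224
```

View pics/side20.png

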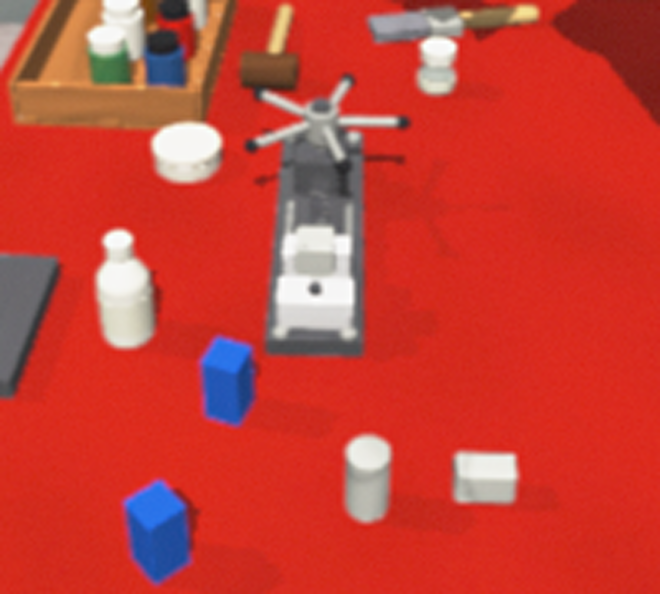

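View pics/top20.png

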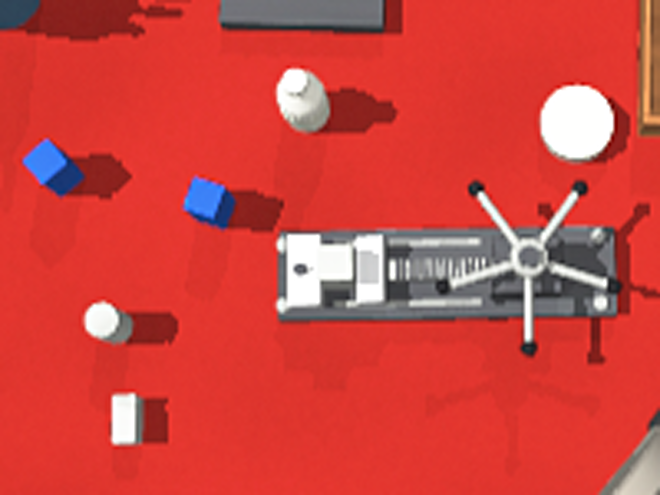

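The stone is upright (top at z about 0.080) and square, at 2.3° against the vise's 2.7°. It is held between both jaws at top (337,265), side (315,250). The other things are in place and the arm is clear, so I'm handing in.

```bash
python3 -c "
from cell import robot
print(robot.hand_in())"
```

```text
the job is handed in; nothing more can be done
None
```

The stone is clamped upright between the vise jaws, and I handed the job in at about 30 s of the 72 s allowed.

- **Placing:** I lowered the white square stone onto the bed in sub-millimetre steps. The contact force changed by about 3 N when it touched down.
- **Tightening:** I turned the wheel clockwise with the side of the closed fingers, using two spokes one after the other, about 117° in all. The free-running push was about 6.3 N. It rose to 8.2, 9.2, 10.2 and finally 10.7 N, about 1.7 times the free push, which corresponds to a squeeze of roughly 28 N.
- **Last check, after backing the arm off:**
  - The stone's top is at about 0.080 m, as it should be standing on the bed.
  - It touches both jaws in the pictures and shows no crack.
  - The other things look undisturbed in the pictures.
- **Disagreements:** the cameras differ by 2–3 mm on positions. They also differ on the stone's angle: the top camera gives 2.3° and the side camera 4.2°, against about 2.7° for the vise. Single force readings scattered by about 0.7 N, so I used averages of 4 to 6.

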